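Turn a pressed tea cake with the turner

ROBOT

A 6-joint arm with a two-finger parallel gripper is mounted at the origin on a cart in front of the work surface, level with it; the furniture and walls round the work are solid. World frame = base frame: x ahead of the robot, y to its left, z up, the work surface at z = 0. Lengths are in mm, angles in rad, forces in N, time in s.
With the tool pointing down it reaches from about 275 to 1000 mm from the base axis. Payload 8.4 kg.
Tool frame: the origin (TCP) lies midway between the tips of the shut fingers; the grasp point (between the pads) lies 19 mm behind it; z points along the fingers, y is the line along which they close (so a half turn about z gives the same grasp; the last joint's range is limited). The gripper opens to 85 mm and grips with 20 to 120 N. Pads are 22 mm wide; open, the fingers measure 114 mm over their backs; the gripper's body (76 mm by 85 mm) begins 54 mm behind the grasp point. The pads swing forward as they close: fully open they stand 13 mm farther back than shut.
Start: joints at [-1.237, 0.353, 1.633, -0, 1.155, -0.002], TCP at [205.951, -590.095, 193.281] pointing down, gripper open.
Joint ranges: [-2.63, 2.63], [-0.92, 2.1], [0.06, 2.66], [-1.3, 4.44], [0, 2.69], [-3.02, 3.02]. Speed limits (rad/s): [2.22, 2.22, 2.79, 3.14, 3.14, 3.14].

INTERFACE

Orientations are given as [roll, pitch, yaw] about the fixed x, y, z axes, in that order (R = Rz(yaw) Ry(pitch) Rx(roll)).
In Python, from rig import r gives the robot as it stands.
- The arm moves only by the tool servo_tool, never from a script. Its argument "deltas" is a list of rows, each an object of numbers: "x", "y", "z": the shift along the world's x, y, z in mm; "rx", "ry", "rz": the turn, a rotation vector about the world's x, y, z in rad; "gripper": the gripper's target within -1 to 1 (fully open at 1, half-way at 0, shut at -1). A call has 1 to 10 rows; each row is the pose to reach, as a shift and turn from the pose commanded when the call began; what a row does not reach only later rows make up. A row lasts 1/10 s, in which the tool goes at most 50 mm and 8.59 degrees, less where a joint would pass 70% of its speed; a pose out of reach is approached as far as the arm can. A call with a gripper value outside its range is refused whole. The fingers move at their own pace and stop on an object; "newtons" is the grip in N (left out, the last holds). Time passes only in rows, so rows that repeat a pose let the fingers close. It gives the time, the measured TCP pose, the force, the opening and the grip force at its end, in the units of the state.
- r.sense(): the state, without advancing time (a new reading comes with each control period).
- r.grab_frame(name): name is "side" or "top"; returns the picture (384x512x3 uint8, blue, green, red); there is no depth.
- r.camera_params(name): a dict with "mtx" (3x3 intrinsics, pixels), "D" ([k1, k2, p1, p2, k3] as OpenCV has them; the pictures are not rectified), "eye" and "orientation" of the camera in the world. Camera axes: x right, y down, z forward; pixel columns grow to the right and rows downward; lengths in mm; the calibration is good to about 2 mm. A picture is of the moment at which its call begins. camera_params takes no time and is no camera call.
- r.sign_off(): hands the job in; it is judged then, once.
Trained networks look in the newest picture that a camera, given by its name, has taken for a name from the list of things; names that differ only in an ending like _2 or _b are one class to them, and where a whole thing is asked for, a point or a joint stands for the part that bears it (a point fixed in the world has none). Each returns a list of dicts, best first, with "conf" (0 to 1); they miss things now and then, are a little off and sometimes report something else, mostly with a low value. They report only what shows in the picture. A call takes as long as a camera call.
- r.recognise(name, camera): "box" ([left, top, width, height] in pixels, round what is visible of it).
The state is a dict: "clock": time; "qpos": joint angles; "qvel": joint speeds; "joint_efforts": joint torques, N m; "eef_pos": TCP position; "tcp_rot": TCP orientation; "contact_force": force on the tool from outside, world axes, zero at the start; "wrist_torque": the same for the moment, N m; "opening": opening from 0.0 (shut) to 1.0 (fully open); "grasp_force": force on a finger pad.
Only numpy, scipy, OpenCV 4.12 (cv2) and the standard library are available. Lean on these libraries where they do the work, as an engineer would, in place of code of your own. Each camera call takes 0.05 s, during which the arm holds its last target. There are 200 camera calls.

TASK

One tea cake on the drying board still lies with its plain side up: turn it with the turner. Slide the blade under it, letting the back rail hold the cake, until it sits well on the blade, then turn it over to the left with one quick roll of the wrist, so that it comes to lie flat in the bare middle of the board, hollow side up. Feel your way with a light hand (the blade's set is not known), keep the cake low without tossing it, touch it only with the turner, leave the other cake and the tins alone, and at the end lay the turner back on its rest as it was.

Things in the scene. Friction and masses are not known exactly. Their poses are not given: they have to be found in the camera images.
- tray: Pale plywood drying board, fixed, 210 mm deep (x) by 420 wide (y). Origin: centre of its underside on the table; x points to the back rail, y to its left end, z up. Floor 14 mm above the table; rails 10 mm higher at the back and both ends, front (x = -105 mm) open. The cake to turn lies near the right end (y about -0.14), the turned one near the left (y about +0.14). Soft: over 10 N of the blade marks it.
- tray_rail (a point): Middle of the foot of the back rail's inner face, on the floor of the drying board, 98 mm behind the board's centre; axes as the board's. The inner faces of the end rails are 204 mm to either side of it.
- cake_center (a point): Centre of the cake to turn: rigid, brittle disc of dark pressed leaf, 100 mm across, 22 thick, about 0.1 kg, loose on the board 5 to 30 mm short of the back rail, friction 0.5 to 0.7; bears 10 N. The point is 11 mm above its underside. z points out of its plain side (up at the start), the other side has a dark round hollow 50 mm wide. Its lower edge is bevelled: 3.5 mm high over the outer 5 mm.
- done_cake_center (a point): Centre (half-way up) of the other, equal cake, already turned, lying hollow side up near the left end of the board; z up. To be left alone.
- turner_grip (a point): Point of the turner's dark wooden handle where to hold it; x points along the handle to the blade, y across, z up. Handle 98 mm long (30 mm ahead to 68 mm behind), 21 wide, 26 high, its centre line 58 mm above the rest's top; cranked neck ahead. About 0.26 kg, centre of mass 50 mm ahead. The steel blade (96 mm long, 80 wide, 2.2 thick) starts at a clamp 70 mm ahead of and 57 mm below this point.
- rest: Fixed wooden rest on which the turner starts: base 148 x 64 x 12 mm, origin at the centre of its underside, x as the turner's. The turner's clamp stands on its front, the handle lies in a forked post 42 mm behind its centre; the blade sticks out free in front. ATTENTION: the blade is not parallel to the handle: its clamp is set anywhere from level to 14 degrees nose-up, firmly; this is not measured, so the front edge must be felt for.
- tea_tin_3: White tea tin, 69 mm across, 138 mm high, loose on the table to the right; origin: centre of its underside. To be left alone.
- tea_tin_6: Second white tea tin of the same size to the right; origin: centre of its underside. To be left alone.

How it is judged:
By the outcome, as a careful person would: the job done as asked, in the order asked, and still so for the second after the job is handed in, with the robot touching nothing.
It also fails if it takes over 72 s, if anything falls off the work surface, if the arm or the gripper's body presses on something with over 40 N, if the wrist force passes 120 N, or if a joint passes its speed limit or range.

## Working session

There is one attempt and no reset: what is moved stays moved. The work goes in short steps, Python scripts to look and compute and a tool call to move; the robot and the scene stay as the last step left them, time stands still between calls to the robot, and variables do not carry over. Pictures are saved under pics/ and viewed, at most 10 in all, crops included, and the job is handed in when it is done.

Besides the shell and the picture viewer there is one more tool, called after ">>>" as name([rows], argument=value, ...), one row to a line, values as JSON. servo_tool: Moves the arm, as the interface text tells. Its arguments: {"type":"object","properties":{"deltas":{"type":"array","items":{"type":"object","properties":{"x":{"type":"number"},"y":{"type":"number"},"z":{"type":"number"},"rx":{"type":"number"},"ry":{"type":"number"},"rz":{"type":"number"},"gripper":{"type":"number"}}}},"newtons":{"type":"number"}},"required":["deltas"]}

```bash
ls; mkdir -p pics; cat > h.py <<'E'
import numpy as np, cv2
from scipy.spatial.transform import Rotation as R
from rig import r
def cam(n):
    p=r.camera_params(n); o=np.array(p["orientation"],float)
    M=o if o.shape==(3,3) else R.from_euler('xyz',o).as_matrix()
    return np.array(p["mtx"],float),np.array(p["D"],float),np.array(p["eye"],float),M
def ray(n,uv,z):
    K,D,e,M=cam(n)
    q=cv2.undistortPoints(np.array(uv,float).reshape(-1,1,2),K,D).reshape(-1,2)
    d=np.c_[q,np.ones(len(q))]@M.T
    return e+d*((z-e[2])/d[:,2])[:,None]
def proj(n,P):
    K,D,e,M=cam(n)
    Mi=M.T
    return cv2.projectPoints(np.array(P,float).reshape(-1,3),cv2.Rodrigues(Mi)[0],-Mi@e,K,D)[0].reshape(-1,2)
E
python3 - <<'E'
from h import *
for n in("top","side"):
    p=r.camera_params(n); print(n,p)
    cv2.imwrite(f"pics/{n}0.png",cv2.resize(r.grab_frame(n),None,fx=1.5,fy=1.5))
    for t in("tray","cake_center","turner_grip","rest","tea_tin_3"):
        print(t,[(np.round(d["box"]).tolist(),round(d["conf"],2)) for d in r.recognise(t,n)])
print(r.sense())
E
```

```text
pics
top {'mtx': array([[438.83945678,   0.        , 258.23417856],
       [  0.        , 438.83945678, 195.53589634],
       [  0.        ,   0.        ,   1.        ]]), 'D': array([0.04888611, 0.        , 0.        , 0.        , 0.        ]), 'eye': array([ 402.52929949,    4.8800648 , 1751.25785038]), 'orientation': array([-3.02598299, -0.01074135, -1.56304395])}
tray [([134.0, 157.0, 120.0, 72.0], 0.7)]
cake_center [([221.0, 183.0, 26.0, 24.0], 0.65)]
turner_grip [([282.0, 186.0, 20.0, 59.0], 0.73), ([132.0, 157.0, 115.0, 75.0], 0.21)]
rest [([279.0, 213.0, 18.0, 38.0], 0.87)]
tea_tin_3 [([348.0, 233.0, 26.0, 16.0], 0.68), ([333.0, 219.0, 20.0, 23.0], 0.57)]
side {'mtx': array([[369.06027385,   0.        , 258.24820187],
       [  0.        , 369.06027385, 194.71199115],
       [  0.        ,   0.        ,   1.        ]]), 'D': array([-0.05417537,  0.        ,  0.        ,  0.        ,  0.        ]), 'eye': array([ 46.32582141, 872.35979491, 751.47155477]), 'orientation': array([-2.17086196, -0.01089727, -2.5651464 ])}
tray [([126.0, 197.0, 160.0, 108.0], 0.81)]
cake_center [([1
[... 269 characters left out ...]
40.0], 0.6)]
{'clock': 0.6, 'qpos': array([-1.23740072e+00,  3.52973906e-01,  1.63338793e+00, -3.03091834e-06,
        1.15516533e+00, -2.42686469e-03]), 'qvel': array([-0.00115399, -0.00028593, -0.00043506, -0.00326966,  0.00049237,
       -0.00127168]), 'joint_efforts': array([ 1.47928160e-03, -6.04866672e+01, -3.42311132e+01,  1.36907242e-04,
        1.15529867e-03, -3.42018177e-05]), 'eef_pos': array([ 205.95762487, -590.1172172 ,  193.30245204]), 'tcp_rot': array([3.14152717e+00, 2.93187802e-06, 3.35823691e-01]), 'contact_force': array([-0.26731323,  0.6894303 ,  0.08579518]), 'wrist_torque': array([0.06982721, 0.03370996, 0.07702951]), 'grasp_force': 0.0, 'opening': 0.9986971577146856}
```

View pics/top0.png

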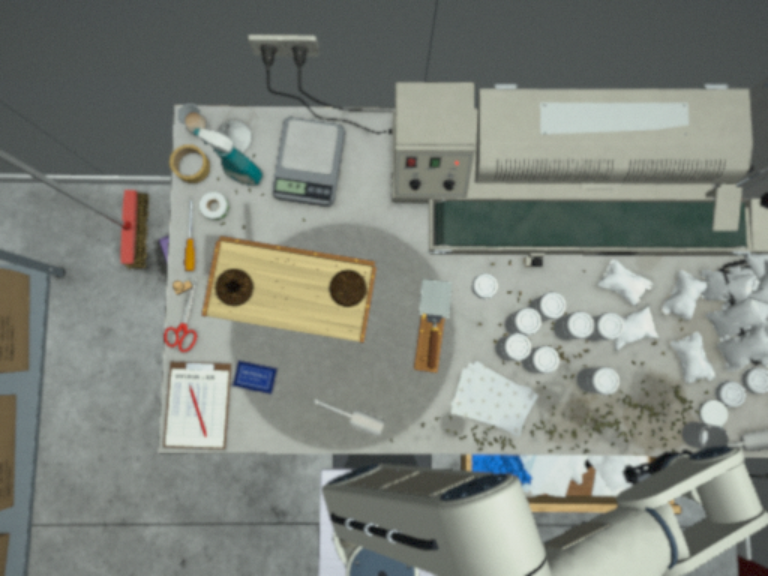

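View pics/side0.png

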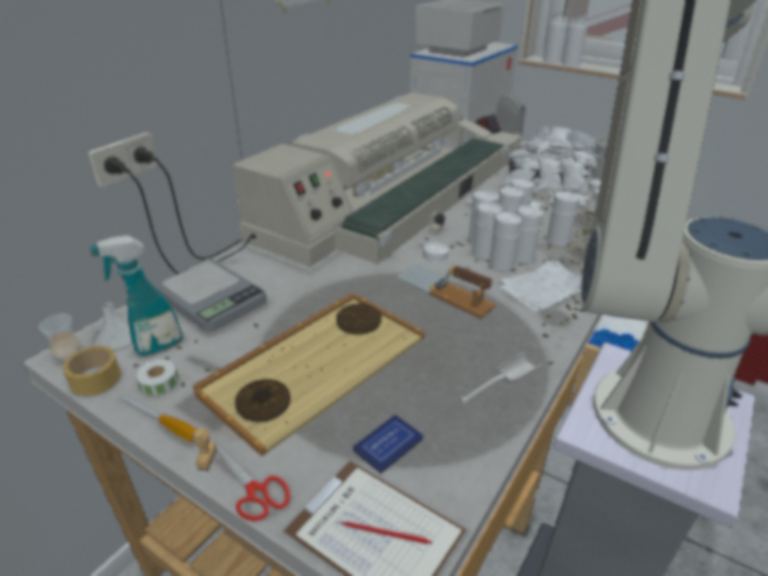

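Top view: the board is at about (203–376, 236–342) in the 1.5x picture, with the plain cake at (348,288) and the hollow one at (234,286). The turner's blade is at (435,298) and its handle at (432,345). The side view agrees.

```bash
python3 - <<'E'
from h import *
I=r.grab_frame("top"); S=r.grab_frame("side")
a=cv2.resize(I[150:255,125:325],None,fx=4,fy=4,interpolation=cv2.INTER_CUBIC)
cv2.imwrite("pics/topc.png",a)
b=cv2.resize(S[165:305,125:345],None,fx=3.6,fy=3.6,interpolation=cv2.INTER_CUBIC)
cv2.imwrite("pics/sidec.png",b)
# rough positions
print(ray("top",[(232,192)],25),ray("top",[(156,191)],25))
c=np.array([(219,237),(376,262),(362,342),(203,316)])/1.5
C=ray("top",c,24);print(C, C.mean(0)); print(np.linalg.norm(np.diff(np.r_[C,C[:1]],axis=0),axis=1))
print(ray("top",[(291,193),(288,232)],12))
# dark-blob cakes
hsv=cv2.cvtColor(I,cv2.COLOR_BGR2HSV)
g=cv2.cvtColor(I,cv2.COLOR_BGR2GRAY); m=(g<75).astype(np.uint8); m[:165]=0;m[220:]=0;m[:,:140]=0;m[:,248:]=0
n,l,s,ce=cv2.connectedComponentsWithStats(m)
for i in range(1,n):
  if s[i,4]>100: print(s[i],ce[i],ray("top",[ce[i]],33))
E
```

```text
[[616.30805326  91.91106956  25.        ]] [[617.52751197 391.32364245  25.        ]]
[[749.5265789  435.42278585  24.        ]
 [686.67621502  18.67567404  24.        ]
 [474.35851177  53.2402768   24.        ]
 [539.21638386 469.19146146  24.        ]] [612.44442239 244.13254954  24.        ]
[421.45975304 215.112805   420.97735282 213.0039943 ]
[[ 616.0321323  -143.05857582   12.        ]
 [ 460.61785178 -131.01898002   12.        ]]
[144 180  24  23 446] [155.58744395 191.15022422] [[615.92180749 391.11961182  33.        ]]
[220 181  24  23 439] [231.4191344  191.85876993] [[615.85744764  93.80374093  33.        ]]
```

View pics/topc.png

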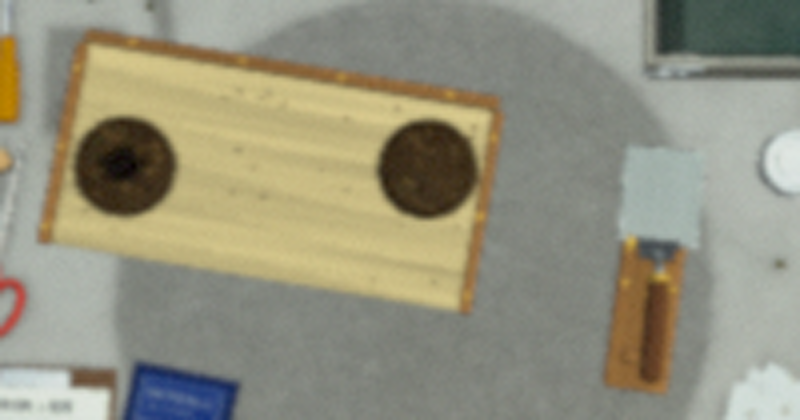

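View pics/sidec.png

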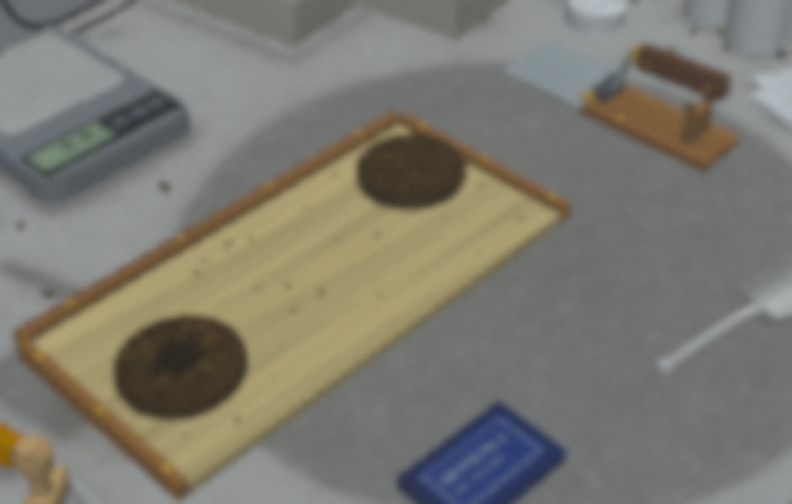

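```bash
cat >> h.py <<'E'
def tri(ut,us):
    def f(P): return np.r_[proj("top",P)[0]-ut,proj("side",P)[0]-us]
    from scipy.optimize import least_squares
    s=least_squares(f,[550,-100,50.]); return s.x,np.abs(s.fun).max()
T=lambda u,v:np.array([u/4+125,v/4+150]); S_=lambda u,v:np.array([u/3.6+125,v/3.6+165])
E
python3 - <<'E'
from h import *
print("handle tail/front top", ray("top",[T(651,381),T(660,276)],81))
print("blade front corners z25",ray("top",[T(625,147),T(703,150)],25), "rear z13",ray("top",[T(620,237),T(699,248)],13))
print("rest corners z12",ray("top",[T(605,385),T(665,392),T(686,250),T(625,240)],12))
for n,a,b in [("blade FL",T(625,147),S_(504,68)),("blade FR",T(703,150),S_(552,38)),("tail",T(651,379),S_(728,85)),("hfront",T(660,278),S_(640,58)),("cake",T(427,168),S_(411,172))]:
    print(n,tri(a,b))
# tray model check
th=-0.154;c=np.array([612.4,244.1]);
for x,y in[(98,-204),(-105,-210),(98,204),(-105,210)]:
    p=[c[0]+x*np.cos(th)-y*np.sin(th),c[1]+x*np.sin(th)+y*np.cos(th),24]
    a=proj("top",p)[0];b=proj("side",p)[0]
    print((x,y),np.round((a-[125,150])*4),np.round((b-[125,165])*3.6))
E
```

```text
handle tail/front top [[ 408.38086648 -124.64566871   81.        ]
 [ 507.73660892 -133.27517536   81.        ]]
blade front corners z25 [[ 639.09140994 -103.2386397    25.        ]
 [ 636.78871792 -180.69563883   25.        ]] rear z13 [[ 550.44064973  -99.1707904    13.        ]
 [ 540.18017523 -177.6667528    13.        ]]
rest corners z12 [[ 404.33679519  -84.70945328   12.        ]
 [ 398.00158302 -143.76424147   12.        ]
 [ 538.1523424  -164.84562883   12.        ]
 [ 547.57827531 -104.20836581   12.        ]]
blade FL (array([ 640.67495041, -103.28242037,   18.54164969]), np.float64(0.17943610671903798))
blade FR (array([ 634.92709524, -183.05817841,   16.56994197]), np.float64(0.7932639670331696))
tail (array([ 409.82644963, -125.61106903,   70.90743651]), np.float64(0.1269628393171729))
hfront (array([ 506.45697291, -135.12746525,   61.58597293]), np.float64(0.14983684155578203))
cake (array([617.41036719,  93.42544241,  19.22773332]), np.float64(0.09954729483069968))
(98, -204) [494. 107.] [400. 112.]
(-105, -210) [466. 310.] [568. 198.]
(98, 204) [89. 41.] [ 31. 331.]
(-105, 210) [ 43. 241.] [187. 476.]
```

```bash
python3 - <<'E'
from h import *
I=r.grab_frame("top"); S=r.grab_frame("side")
a=cv2.resize(I[182:252,270:310],None,fx=8,fy=8,interpolation=cv2.INTER_CUBIC)
b=cv2.resize(S[172:216,260:335],None,fx=6,fy=6,interpolation=cv2.INTER_CUBIC)
o=np.zeros((560,780,3),np.uint8); o[:560,:320]=a; o[:264,325:775]=b
for k in range(0,560,40): cv2.line(o,(0,k),(6,k),(0,0,255),1); 
cv2.imwrite("pics/turn.png",o)
E
```

```text
(no output)
```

View pics/turn.png

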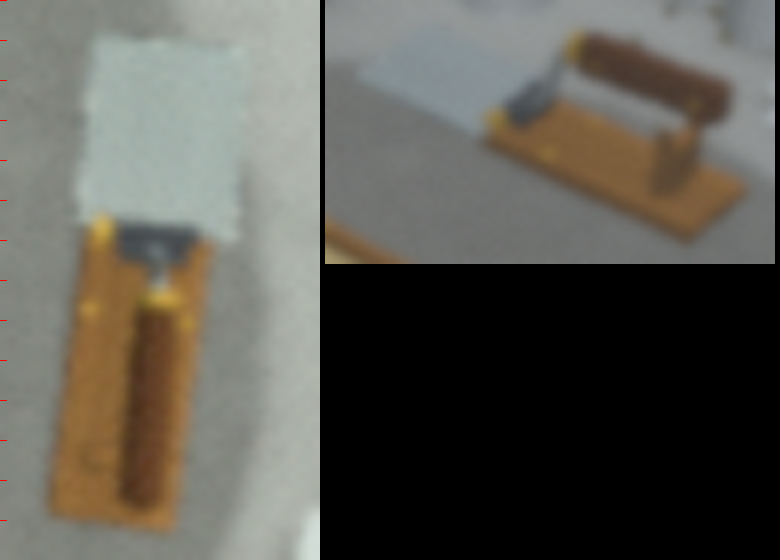

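```bash
python3 - <<'E'
from h import *
from scipy.optimize import least_squares
t=lambda u,v:(u/8+270,v/8+182); s=lambda u,v:((u-325)/6+260,v/6+172)
ob=[("top",t(140,505),'tail'),("top",t(158,303),'hf'),("top",t(78,222),'RL'),("top",t(237,240),'RR'),("top",t(94,38),'FL'),("top",t(248,48),'FR'),
("side",s(358,75),'FL'),("side",s(490,133),'RL'),("side",s(728,100),'tailm'),("side",s(582,52),'hfm')]
def f(p,det=False):
    x,y,w,a=p; L={'tail':(-68,0,10),'hf':(30,0,10),'tailm':(-68,0,0),'hfm':(30,0,0),
    'RL':(70,40,-56),'RR':(70,-40,-56),'FL':(70+96*np.cos(a),40,-56+96*np.sin(a)),'FR':(70+96*np.cos(a),-40,-56+96*np.sin(a))}
    o=[]
    for c,uv,k in ob:
        P=R.from_euler('z',w).apply(L[k])+[x,y,70]
        o.append(proj(c,P)[0]-uv)
    return np.array(o) if det else np.ravel(o)
q=least_squares(f,[475,-130,-.09,.1],loss='soft_l1'); print(q.x,np.degrees(q.x[3])); print(np.round(f(q.x,1),1))
w=q.x[2]
print("rest corners",ray("top",[t(52,515),t(175,528),t(208,245)],12))
E
```

```text
[ 4.74156561e+02 -1.30236010e+02 -9.02701762e-02 -4.50041972e-03] -0.25785505583285934
[[ 0.1  0.6]
 [ 0.1  0.1]
 [-0.4  0.2]
 [-0.2 -0. ]
 [-0.1 -0.6]
 [ 0.5  0.1]
 [-0.6  0.1]
 [-1.2 -0.4]
 [ 0.6  0.7]
 [ 0.3 -1.1]]
rest corners [[ 403.85675698  -85.69501361   12.        ]
 [ 398.02272543 -146.22425253   12.        ]
 [ 537.63680402 -162.85678414   12.        ]]
```

>>> servo_tool([
  {"x": 27, "y": 46, "z": 5, "rz": -0.05, "gripper": 1},
  {"x": 54, "y": 92, "z": 10, "rz": -0.1},
  {"x": 80, "y": 138, "z": 15, "rz": -0.15},
  {"x": 107, "y": 184, "z": 20, "rz": -0.2},
  {"x": 134, "y": 230, "z": 20, "rz": -0.25},
  {"x": 160, "y": 276, "z": 20, "rz": -0.3},
  {"x": 187, "y": 322, "z": 20, "rz": -0.35},
  {"x": 214, "y": 368, "z": 20, "rz": -0.38},
  {"x": 240, "y": 414, "z": 20, "rz": -0.4},
  {"x": 260, "y": 450, "z": 20, "rz": -0.43},
])

```text
invalid input
```

```bash
cat > log.py <<'E'
from h import *
import json
s=r.sense(); open("log.jsonl","a").write(json.dumps({k:np.array(s[k]).tolist() for k in("qpos","eef_pos","tcp_rot")})+"\n")
print(s["clock"],np.round(s["qpos"],3),np.round(s["eef_pos"],1),np.round(s["tcp_rot"],3),np.round(s["contact_force"],1),np.round(s["wrist_torque"],2),s["opening"],s["grasp_force"])
E
python3 log.py
```

```text
0.8 [-1.237  0.353  1.633  0.     1.155 -0.002] [ 206.  -590.1  193.3] [ 3.142 -0.     0.336] [ 0.4  0.3 -0.6] [ 0.    0.01 -0.03] 0.9986472575613503 0.0
```

>>> servo_tool([
  {"x": 5, "ry": -0.12},
  {"x": 0, "ry": -0.25},
  {"x": -5, "ry": -0.38, "rx": 0.05},
  {"x": -10, "ry": -0.5, "rx": 0.1},
  {"x": -10, "ry": -0.5, "rx": 0.1},
])

```text
invalid input
```

```bash
python3 log.py; cat > kin.py <<'E'
from h import *
import json
from scipy.optimize import least_squares
Z=lambda a:R.from_euler('z',a); Y=lambda a:R.from_euler('y',a)
def fk(q,p):
    d1,a1,L2,e,L3,d6=p
    A=Z(q[0]); B=A*Y(q[1]); C=B*Y(q[2]); D=C*Z(q[3])*Y(q[4]); E=D*Z(q[5])*Z(np.pi/2)
    return A.apply([a1,0,d1])+B.apply([0,0,L2])+C.apply([e,0,L3])+E.apply([0,0,d6]),E
E
python3 - <<'E'
from kin import *
L=[json.loads(l) for l in open("log.jsonl")]
L.append(dict(qpos=[-1.23740072e+00,  3.52973906e-01,  1.63338793e+00,0,1.15516533e+00,-2.42686469e-03],eef_pos=[205.957,-590.117,193.3],tcp_rot=[3.14152717e+00,0,.335824]))
for l in L:
    _,E=fk(l["qpos"],[0]*6); print("rot err",(E.inv()*R.from_euler('xyz',l["tcp_rot"])).magnitude())
f=lambda p:np.ravel([fk(l["qpos"],p)[0]-l["eef_pos"] for l in L])
s=least_squares(f,[400,0,400,0,400,200.]);print(s.x,np.abs(s.fun).max())
E
```

```text
0.8 [-1.237  0.353  1.633  0.     1.155 -0.002] [ 206.  -590.1  193.3] [ 3.142 -0.     0.336] [ 0.4  0.3 -0.6] [ 0.    0.01 -0.03] 0.9986472575613503 0.0
rot err 4.177089618629902e-16
rot err 4.177089618629902e-16
rot err 1.5367652275878517e-06
[-418154.69324676  -89353.69748776  315632.46089667 -210511.5895332
 -113811.65045103  116366.51704672] 1.4159245215425926
```

>>> servo_tool([
  {"x": 27, "y": 46, "z": 5, "rx": 0, "ry": 0, "rz": -0.05, "gripper": 1},
  {"x": 54, "y": 92, "z": 10, "rx": 0, "ry": 0, "rz": -0.1, "gripper": 1},
  {"x": 80, "y": 138, "z": 15, "rx": 0, "ry": 0, "rz": -0.15, "gripper": 1},
  {"x": 107, "y": 184, "z": 20, "rx": 0, "ry": 0, "rz": -0.2, "gripper": 1},
  {"x": 134, "y": 230, "z": 20, "rx": 0, "ry": 0, "rz": -0.25, "gripper": 1},
  {"x": 160, "y": 276, "z": 20, "rx": 0, "ry": 0, "rz": -0.3, "gripper": 1},
  {"x": 187, "y": 322, "z": 20, "rx": 0, "ry": 0, "rz": -0.35, "gripper": 1},
  {"x": 214, "y": 368, "z": 20, "rx": 0, "ry": 0, "rz": -0.38, "gripper": 1},
  {"x": 240, "y": 414, "z": 20, "rx": 0, "ry": 0, "rz": -0.4, "gripper": 1},
  {"x": 260, "y": 450, "z": 20, "rx": 0, "ry": 0, "rz": -0.43, "gripper": 1},
], newtons=20)

```text
clock: 1.8
eef_pos: [456.7, -156.2, 213.7]
tcp_rot: [3.141, -0.001, -0.095]
contact_force: [0.5, 0.4, -0.0]
opening: 0.999
grasp_force: 0.0
```

```bash
python3 log.py
```

```text
1.8 [-0.333  0.107  1.906 -0.     1.127  1.333] [ 456.7 -156.2  213.7] [ 3.141e+00 -1.000e-03 -9.500e-02] [ 0.5  0.4 -0. ] [ 0.    0.01 -0.03] 0.9989233938598718 0.0
```

>>> servo_tool([
  {"x": 0, "y": 0, "z": 0, "rx": 0, "ry": -0.12, "rz": 0, "gripper": 1},
  {"x": -5, "y": 0, "z": 0, "rx": 0.05, "ry": -0.25, "rz": 0, "gripper": 1},
  {"x": -10, "y": 0, "z": 0, "rx": 0.1, "ry": -0.38, "rz": 0, "gripper": 1},
  {"x": -10, "y": 0, "z": 0, "rx": 0.15, "ry": -0.5, "rz": 0, "gripper": 1},
  {"x": -10, "y": 0, "z": 0, "rx": 0.15, "ry": -0.5, "rz": 0, "gripper": 1},
])

```text
clock: 2.3
eef_pos: [444.3, -157.9, 212.7]
tcp_rot: [-2.927, -0.483, -0.149]
contact_force: [0.1, 0.2, 0.3]
opening: 0.996
grasp_force: 0.0
```

```bash
python3 log.py;python3 - <<'E'
from kin import *
L=[json.loads(l) for l in open("log.jsonl")]
for l in L:
    _,E=fk(l["qpos"],[0]*6); print("rot err",(E.inv()*R.from_euler('xyz',l["tcp_rot"])).magnitude())
f=lambda p:np.r_[np.ravel([fk(l["qpos"],p)[0]-l["eef_pos"] for l in L]),np.array(p-[400,0,450,0,450,200])*1e-4]
s=least_squares(f,[400,0,400,0,400,200.]);print(s.x,np.round(s.fun,2))
E
```

```text
2.3 [-0.687 -0.081  2.227  0.627  0.787  0.575] [ 444.3 -157.9  212.7] [-2.927 -0.483 -0.149] [0.1 0.2 0.3] [-0.06  0.24  0.01] 0.9959996810633551 0.0
rot err 4.177089618629902e-16
rot err 4.177089618629902e-16
rot err 5.274384391028639e-16
rot err 1.0840897565763183e-15
[306.29113986  -3.3007805  567.38004827  64.37201534 500.78343061
 384.28670301] [-1.41 -0.5   0.04 -1.41 -0.5   0.04 -0.52 -1.41 -0.09 -0.   -0.01  0.02
 -0.01 -0.    0.01  0.01  0.01  0.02]
```

```bash
cat > plan.py <<'E'
from kin import *
L=[json.loads(l) for l in open("log.jsonl")]
def fk2(q,p): # p[6]: lateral offset
    P,E=fk(q,p[:6]); return P+Z(q[0]).apply([0,p[6],0]),E
f=lambda p:np.r_[np.ravel([fk2(l["qpos"],p)[0]-l["eef_pos"] for l in L]),np.array(p-np.array([310,0,560,50,500,380,0]))*1e-4]
sol=least_squares(f,[306,0,560,60,500,384.,0]); PR=sol.x
LO=np.array([-2.63,-.92,.06,-1.3,0,-3.02]);HI=np.array([2.63,2.1,2.66,4.44,2.69,3.02])
def ik(P,E,q0):
    def g(q):
        a,b=fk2(q,PR); return np.r_[(a-P)/100,(E.inv()*b).as_rotvec()]
    s=least_squares(g,np.clip(q0,LO+1e-3,HI-1e-3),bounds=(LO,HI)); return s.x,np.abs(s.fun).max()
TH=-0.154; TC=np.array([612.4,244.1,14.])
def tray(x,y,z=0): return TC+Z(TH).apply([x,y,z])
def grip(p,opt): 
    zt=np.array([np.sin(p),0,-np.cos(p)]); xt=np.array([np.cos(p),0,np.sin(p)])*(1 if opt=='A' else -1)
    return R.from_matrix(np.c_[xt,np.cross(zt,xt),zt])
def tool(Rt,Pg,p,opt):
    E=Rt*grip(p,opt); return Pg+19*E.as_matrix()[:,2],E
E
python3 - <<'E'
from plan import *
print(np.round(PR,2),np.abs(sol.fun).max())
for opt in "AB":
  for pd in (10,25,40,50):
    p=np.radians(pd); q=np.array(L[-1]["qpos"]) if opt=='A' else np.array([-.5,0,2,.6,1,-2.2])
    print("==",opt,pd)
    out=[]
    seq=[("rest",Z(-.095),np.array([474,-130,70.]))]
    for x in(-206,-74): seq.append(("ins",Z(TH),tray(x,-148,57)))
    seq.append(("carry",Z(TH),tray(-110,-95,65)))
    for th in np.radians([20,40,60,80,90,100,110]):
        Rt=Z(TH)*R.from_euler('x',-th); e=tray(-110,-55,5+20*np.sin(th)); seq.append((f"roll{np.degrees(th):.0f}",Rt,e+Rt.apply([0,-40,57])))
    for n,Rt,P in seq:
        q,er=ik(*tool(Rt,P,p,opt),q); print(n,np.round(q,2),"BAD" if er>1e-3 else "")
E
```

```text
[294.    0.  568.1  58.5 494.3 380.7   1.5] 0.0015999904445587675
== A 10
rest [-0.3   0.27  2.16  0.07  0.53  1.31] 
ins [ 0.4   0.17  2.31 -0.19  0.52  2.28] 
ins [ 0.25  0.32  2.08 -0.13  0.58  2.08] 
carry [ 0.39  0.3   2.09 -0.16  0.61  2.24] 
roll20 [ 0.61  0.42  1.91 -0.45  0.98  2.6 ] 
roll40 [ 0.76  0.62  1.71 -0.57  1.34  2.71] 
roll60 [ 0.85  0.85  1.51 -0.66  1.66  2.73] 
roll80 [ 0.89  1.09  1.33 -0.76  1.95  2.69] 
roll90 [ 0.9   1.2   1.25 -0.82  2.08  2.66] 
roll100 [ 0.9   1.32  1.18 -0.9   2.2   2.62] 
roll110 [ 0.89  1.42  1.13 -0.99  2.31  2.56] 
== A 25
rest [-0.35  0.23  2.35  0.66  0.17  0.68] 
ins [ 0.54  0.14  2.45 -0.84  0.33  3.02] BAD
ins [ 0.34  0.28  2.26 -0.78  0.29  2.78] 
carry [ 0.51  0.26  2.26 -0.79  0.37  2.94] 
roll20 [ 0.73  0.39  2.07 -0.79  0.83  2.97] 
roll40 [ 0.86  0.58  1.87 -0.79  1.21  2.92] 
roll60 [ 0.94  0.8   1.67 -0.83  1.52  2.85] 
roll80 [ 0.98  1.03  1.51 -0.9   1.8   2.75] 
roll90 [ 0.98  1.15  1.43 -0.95  1.92  2.69] 
roll100 [ 0.99  1.26  1.37 -1.01  2.04  2.63] 
roll110 [ 0.98  1.36  1.32 -1.08  2.14  2.56] 
== A 40
rest [-0.
[... 2395 characters left out ...]
 [ 1.06  0.99  1.69 -1.06  1.67 -0.29] 
roll90 [ 1.06  1.1   1.62 -1.09  1.78 -0.37] 
roll100 [ 1.06  1.2   1.57 -1.13  1.88 -0.46] 
roll110 [ 1.06  1.3   1.52 -1.19  1.97 -0.54] 
== B 50
rest [-0.32  0.21  2.4   1.28  0.07 -3.02] BAD
ins [ 0.94  0.32  2.45 -1.3   0.73  0.78] BAD
ins [ 0.5   0.32  2.28 -1.3   0.45  0.31] BAD
carry [ 0.73  0.34  2.28 -1.3   0.62  0.52] BAD
roll20 [ 0.91  0.48  2.21 -1.3   0.91  0.47] BAD
roll40 [ 1.02  0.62  2.12 -1.27  1.14  0.29] 
roll60 [ 1.07  0.79  1.95 -1.18  1.38  0.03] 
roll80 [ 1.1   0.98  1.81 -1.18  1.59 -0.19] 
roll90 [ 1.11  1.07  1.75 -1.2   1.69 -0.3 ] 
roll100 [ 1.11  1.16  1.7  -1.23  1.78 -0.4 ] 
roll110 [ 1.11  1.25  1.66 -1.27  1.87 -0.49]
```

```bash
cat >> plan.py <<'E'
def cur():
    s=r.sense(); return s["eef_pos"],R.from_euler('xyz',s["tcp_rot"]),s
def delta(P,E,P0=None,E0=None):
    if P0 is None: P0,E0,_=cur()
    return np.round(P-P0,1),np.round((E*E0.inv()).as_rotvec(),4)
OP='B'; PP=np.radians(15)
E
python3 - <<'E'
from plan import *
q=np.array([-.5,0,2,.6,1,-2.2])
for b in (110,0):
    P,E=tool(Z(-.095),np.array([474.2,-130.2,70]),PP,OP); P=P-b*E.as_matrix()[:,2]
    print(P,E.as_euler('xyz'),delta(P,E)); q,e=ik(P,E,q); print(np.round(q,2),e)
E
```

```text
[ 450.75366779 -127.9658734   157.89925019] [3.14159265 0.26179939 3.04659265] (array([  6.5,  29.9, -54.8]), array([ 1.159 ,  0.1925, -2.8851]))
[-0.33  0.01  2.19  0.09  0.69 -1.87] 7.487975619332315e-10
[ 479.09538804 -130.66646599   51.6474093 ] [3.14159265 0.26179939 3.04659265] (array([  34.8,   27.2, -161.1]), array([ 1.159 ,  0.1925, -2.8851]))
[-0.31  0.25  2.23  0.14  0.41 -1.91] 1.757422957160415e-10
```

>>> servo_tool([
  {"x": 0, "y": 5, "z": 0, "rx": -0.04, "ry": 0.14, "rz": 0, "gripper": 1},
  {"x": 5, "y": 10, "z": 0, "rx": -0.08, "ry": 0.27, "rz": 0, "gripper": 1},
  {"x": 10, "y": 15, "z": 0, "rx": -0.12, "ry": 0.4, "rz": 0, "gripper": 1},
  {"x": 10, "y": 20, "z": 0, "rx": -0.15, "ry": 0.5, "rz": 0, "gripper": 1},
  {"x": 10, "y": 20, "z": 0, "rx": -0.15, "ry": 0.5, "rz": 0, "gripper": 1},
])

```text
clock: 2.8
eef_pos: [459.2, -136.9, 213.8]
tcp_rot: [3.139, 0.001, -0.091]
contact_force: [0.9, -0.3, 0.7]
opening: 0.997
grasp_force: 0.0
```

>>> servo_tool([
  {"x": 0, "y": 0, "z": 0, "rx": 0, "ry": 0, "rz": 0.145, "gripper": 1},
  {"x": 0, "y": 0, "z": 0, "rx": 0, "ry": 0, "rz": 0.29, "gripper": 1},
  {"x": 0, "y": 0, "z": 0, "rx": 0, "ry": 0, "rz": 0.435, "gripper": 1},
  {"x": 0, "y": 0, "z": 0, "rx": 0, "ry": 0, "rz": 0.58, "gripper": 1},
  {"x": 0, "y": 0, "z": 0, "rx": 0, "ry": 0, "rz": 0.725, "gripper": 1},
  {"x": 0, "y": 0, "z": 0, "rx": 0, "ry": 0, "rz": 0.87, "gripper": 1},
  {"x": 0, "y": 0, "z": 0, "rx": 0, "ry": 0, "rz": 1.015, "gripper": 1},
  {"x": 0, "y": 0, "z": 0, "rx": 0, "ry": 0, "rz": 1.16, "gripper": 1},
  {"x": 0, "y": 0, "z": 0, "rx": 0, "ry": 0, "rz": 1.305, "gripper": 1},
  {"x": 0, "y": 0, "z": 0, "rx": 0, "ry": 0, "rz": 1.45, "gripper": 1},
])

```text
clock: 3.8
eef_pos: [455.2, -138.2, 213.1]
tcp_rot: [3.141, -0.001, 1.362]
contact_force: [-0.1, 0.3, 0.4]
opening: 1.003
grasp_force: 0.0
```

>>> servo_tool([
  {"x": 0, "y": 0, "z": 0, "rx": 0, "ry": 0, "rz": 0.145, "gripper": 1},
  {"x": 0, "y": 0, "z": 0, "rx": 0, "ry": 0, "rz": 0.29, "gripper": 1},
  {"x": 0, "y": 0, "z": 0, "rx": 0, "ry": 0, "rz": 0.435, "gripper": 1},
  {"x": 0, "y": 0, "z": 0, "rx": 0, "ry": 0, "rz": 0.58, "gripper": 1},
  {"x": 0, "y": 0, "z": 0, "rx": 0, "ry": 0, "rz": 0.725, "gripper": 1},
  {"x": 0, "y": 0, "z": 0, "rx": 0, "ry": 0, "rz": 0.87, "gripper": 1},
  {"x": 0, "y": 0, "z": 0, "rx": 0, "ry": 0, "rz": 1.015, "gripper": 1},
  {"x": 0, "y": 0, "z": 0, "rx": 0, "ry": 0, "rz": 1.16, "gripper": 1},
  {"x": 0, "y": 0, "z": 0, "rx": 0, "ry": 0, "rz": 1.305, "gripper": 1},
  {"x": 0, "y": 0, "z": 0, "rx": 0, "ry": 0, "rz": 1.45, "gripper": 1},
])

```text
clock: 4.8
eef_pos: [455.1, -138.2, 213.1]
tcp_rot: [3.14, 0.001, 2.812]
contact_force: [-1.2, 0.6, -0.0]
opening: 1.002
grasp_force: 0.0
```

```bash
python3 log.py; python3 - <<'E'
from plan import *
for b in (110,0):
    P,E=tool(Z(-.095),np.array([474.2,-130.2,70]),PP,OP); P=P-b*E.as_matrix()[:,2]
    print(delta(P,E))
E
```

```text
4.8 [-0.299  0.096  1.92   0.002  1.125 -1.54 ] [ 455.1 -138.2  213.1] [3.140e+00 1.000e-03 2.812e+00] [-1.2  0.6 -0. ] [-0.03  0.01  0.  ] 1.0020180603978033 0.0
(array([ -4.4,  10.2, -55.2]), array([-0.0565, -0.2554,  0.2335]))
(array([  24. ,    7.5, -161.5]), array([-0.0565, -0.2554,  0.2335]))
```

>>> servo_tool([
  {"x": -2, "y": 5, "z": -20, "rx": -0.02, "ry": -0.1, "rz": 0.09, "gripper": 1},
  {"x": -4, "y": 10, "z": -50, "rx": -0.04, "ry": -0.2, "rz": 0.18, "gripper": 1},
  {"x": -4.4, "y": 10.2, "z": -55.2, "rx": -0.0565, "ry": -0.2554, "rz": 0.2335, "gripper": 1},
  {"x": 5, "y": 9.3, "z": -90, "rx": -0.0565, "ry": -0.2554, "rz": 0.2335, "gripper": 1},
  {"x": 14, "y": 8.5, "z": -125, "rx": -0.0565, "ry": -0.2554, "rz": 0.2335, "gripper": 1},
  {"x": 20, "y": 8, "z": -145, "rx": -0.0565, "ry": -0.2554, "rz": 0.2335, "gripper": 1},
  {"x": 20, "y": 8, "z": -145, "rx": -0.0565, "ry": -0.2554, "rz": 0.2335, "gripper": 1},
])

```text
clock: 5.5
eef_pos: [473.7, -129.9, 66.0]
tcp_rot: [3.14, 0.257, 3.04]
contact_force: [-0.5, 0.6, -0.2]
opening: 1.001
grasp_force: 0.0
```

```bash
python3 log.py; python3 - <<'E'
from plan import *
P,E=tool(Z(-.095),np.array([474.2,-130.2,70]),PP,OP); print(delta(P,E))
I=r.grab_frame("top"); S=r.grab_frame("side")
a=cv2.resize(I[182:252,260:320],None,fx=6,fy=6,interpolation=cv2.INTER_CUBIC)
b=cv2.resize(S[142:216,260:335],None,fx=5.5,fy=5.5,interpolation=cv2.INTER_CUBIC)
o=np.zeros((420,780,3),np.uint8); o[:,:360]=a; o[:b.shape[0],365:365+b.shape[1]]=b
cv2.imwrite("pics/grasp.png",o)
E
```

```text
5.5 [-0.313  0.215  2.224  0.125  0.454 -1.887] [ 473.7 -129.9   66. ] [3.14  0.257 3.04 ] [-0.5  0.6 -0.2] [0.03 0.15 0.  ] 1.001403590114278 0.0
(array([  5.4,  -0.7, -14.3]), array([-0.0016, -0.0043,  0.0068]))
```

View pics/grasp.png

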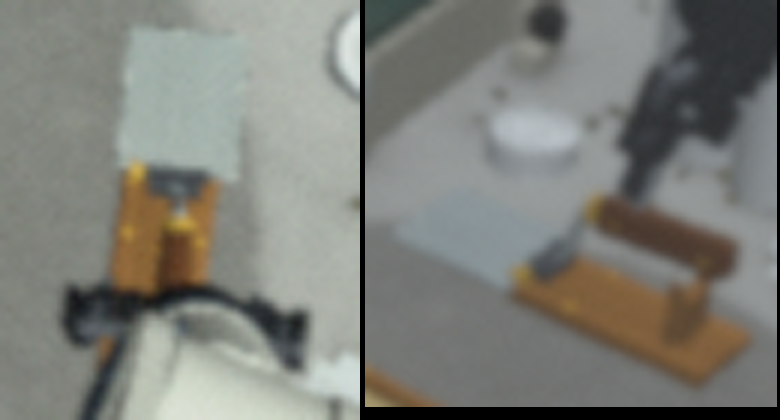

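The fingers straddle the handle: in the top view they are at about (90,315) and (290,340), with the handle at (178,270) between them. I'll go down the last 14 mm and close lightly.

>>> servo_tool([
  {"x": 3, "y": -0.5, "z": -8, "rx": 0, "ry": -0.004, "rz": 0.007, "gripper": 1},
  {"x": 5, "y": -0.7, "z": -14, "rx": 0, "ry": -0.004, "rz": 0.007, "gripper": 1},
  {"x": 5, "y": -0.7, "z": -14, "rx": 0, "ry": -0.004, "rz": 0.007, "gripper": 0},
  {"x": 5, "y": -0.7, "z": -14, "rx": 0, "ry": -0.004, "rz": 0.007, "gripper": -0.2},
  {"x": 5, "y": -0.7, "z": -14, "rx": 0, "ry": -0.004, "rz": 0.007, "gripper": -0.4},
  {"x": 5, "y": -0.7, "z": -14, "rx": 0, "ry": -0.004, "rz": 0.007, "gripper": -0.7},
  {"x": 5, "y": -0.7, "z": -14, "rx": 0, "ry": -0.004, "rz": 0.007, "gripper": -0.7},
  {"x": 5, "y": -0.7, "z": -14, "rx": 0, "ry": -0.004, "rz": 0.007, "gripper": -0.7},
], newtons=20)

```text
clock: 6.4
eef_pos: [480.9, -130.7, 54.4]
tcp_rot: [3.141, 0.265, 3.048]
contact_force: [0.6, 0.0, -0.0]
opening: 0.148
grasp_force: 0.0
```

```bash
python3 log.py
```

```text
6.4 [-0.312  0.246  2.223  0.142  0.417 -1.911] [ 480.9 -130.7   54.4] [3.141 0.265 3.048] [ 0.6  0.  -0. ] [ 0.03  0.15 -0.06] 0.14820368476007487 0.0
```

```bash
python3 - <<'E'
from h import *
I=r.grab_frame("top"); S=r.grab_frame("side")
a=cv2.resize(I[182:252,260:320],None,fx=6,fy=6,interpolation=cv2.INTER_CUBIC)
b=cv2.resize(S[142:216,260:335],None,fx=5.5,fy=5.5,interpolation=cv2.INTER_CUBIC)
o=np.zeros((420,780,3),np.uint8); o[:,:360]=a; o[:b.shape[0],365:365+b.shape[1]]=b
s=r.sense()
for n,off,f,x0 in(("top",(260,182),6,0),("side",(260,142),5.5,365)):
    E=R.from_euler('xyz',s["tcp_rot"]).as_matrix()
    for d,c in((0,(0,0,255)),(19,(0,255,0)),(60,(255,0,0))):
        u=(proj(n,s["eef_pos"]-d*E[:,2])[0]-off)*f; cv2.circle(o,(int(u[0]+x0),int(u[1])),4,c,1)
cv2.imwrite("pics/grasp2.png",o); print(s["opening"],s["grasp_force"])
E
```

```text
0.14976888719511505 0.0
```

View pics/grasp2.png

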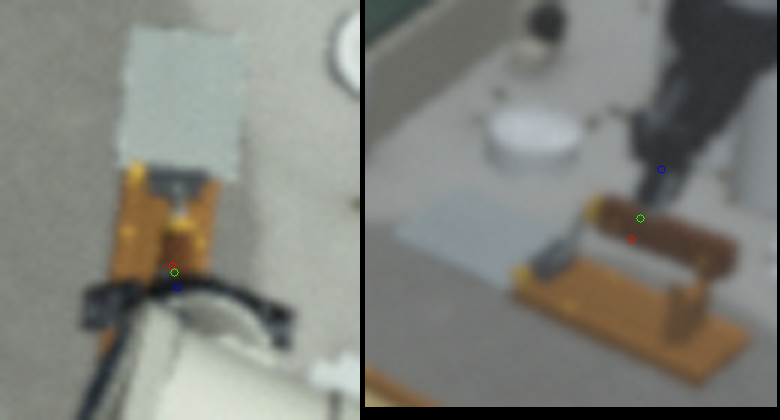

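In the side view the finger ends at the handle's top edge, about (650,205), so it isn't clear whether it holds the handle. The opening simply reached its commanded 0.15, so I'll close on.

>>> servo_tool([
  {"x": 0, "y": 0, "z": 0, "rx": 0, "ry": 0, "rz": 0, "gripper": -0.85},
  {"x": 0, "y": 0, "z": 0, "rx": 0, "ry": 0, "rz": 0, "gripper": -1},
  {"x": 0, "y": 0, "z": 0, "rx": 0, "ry": 0, "rz": 0, "gripper": -1},
], newtons=20)

```text
clock: 6.8
eef_pos: [480.9, -130.8, 54.3]
tcp_rot: [3.141, 0.265, 3.047]
contact_force: [0.5, 0.8, 0.0]
opening: -0.002
grasp_force: 0.0
```

```bash
python3 log.py
```

```text
6.8 [-0.312  0.246  2.223  0.142  0.417 -1.911] [ 480.9 -130.8   54.3] [3.141 0.265 3.047] [0.5 0.8 0. ] [-0.03  0.14  0.05] -0.0024717994676674462 0.0
```

```bash
python3 - <<'E'
from h import *
E=R.from_euler('xyz',[3.14,.257,3.04]).as_matrix(); P=np.array([473.7,-129.9,66])
for y in(42,-42,57,-57):
    Q=P-13*E[:,2]+[0,y,0]; print(y,Q,"side",(proj("side",Q)[0]-(260,142))*5.5+[365,0],"top",(proj("top",Q)[0]-(260,182))*6)
I=cv2.imread("pics/grasp.png"); J=cv2.imread("pics/grasp2.png")
print(r.sense()["opening"])
b0=cv2.resize(r.grab_frame("side")[142:216,260:335],None,fx=5.5,fy=5.5,interpolation=cv2.INTER_CUBIC)
o=np.hstack([I[:407,365:777],b0[:, :]])[:407,:800]
# 3 panels: open, .15, shut
o=np.hstack([cv2.resize(x,(266,263)) for x in (I[:407,365:777],J[:407,365:777],b0)])
cv2.imwrite("pics/cmp.png",o)
E
```

```text
42 [470.41059889 -87.58547835  78.57302336] side [618.40764817 243.66108534] top [107.71539479 280.46454053]
-42 [ 470.41059889 -171.58547835   78.57302336] side [678.0770993  184.14769683] top [240.14489106 281.61984823]
57 [470.41059889 -72.58547835  78.57302336] side [607.14081459 254.89387941] top [ 84.06569751 280.26336714]
-57 [ 470.41059889 -186.58547835   78.57302336] side [688.15717195 174.08995187] top [263.79609566 281.83131604]
-0.0024717994676674462
```

View pics/cmp.png

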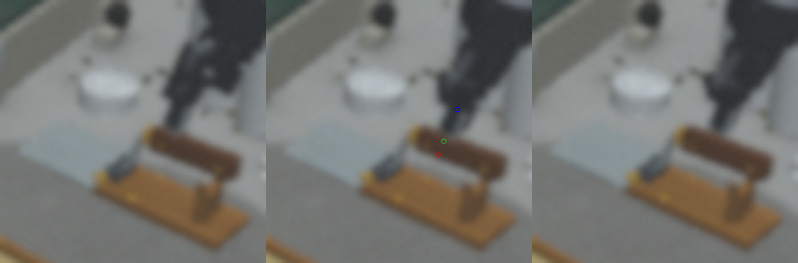

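>>> servo_tool([
  {"x": 0, "y": 0, "z": 0, "rx": 0, "ry": 0, "rz": 0, "gripper": 1},
  {"x": 0, "y": 0, "z": 0, "rx": 0, "ry": 0, "rz": 0, "gripper": 1},
  {"x": 0, "y": 0, "z": 0, "rx": 0, "ry": 0, "rz": 0, "gripper": 1},
  {"x": 0, "y": 0, "z": 0, "rx": 0, "ry": 0, "rz": 0, "gripper": 1},
  {"x": 1, "y": 0, "z": -7, "rx": 0, "ry": 0, "rz": 0, "gripper": 1},
  {"x": 2, "y": 0, "z": -14, "rx": 0, "ry": 0, "rz": 0, "gripper": 1},
  {"x": 2, "y": 0, "z": -14, "rx": 0, "ry": 0, "rz": 0, "gripper": 1},
], newtons=20)

```text
clock: 7.55
eef_pos: [482.2, -130.5, 39.0]
tcp_rot: [3.141, 0.263, 3.047]
contact_force: [-0.4, -0.6, -0.0]
opening: 1.001
grasp_force: 0.0
```

>>> servo_tool([
  {"x": 0, "y": 0, "z": 0, "rx": 0, "ry": 0, "rz": 0, "gripper": -0.3},
  {"x": 0, "y": 0, "z": 0, "rx": 0, "ry": 0, "rz": 0, "gripper": -0.6},
  {"x": 0, "y": 0, "z": 0, "rx": 0, "ry": 0, "rz": 0, "gripper": -0.8},
  {"x": 0, "y": 0, "z": 0, "rx": 0, "ry": 0, "rz": 0, "gripper": -0.8},
  {"x": 0, "y": 0, "z": 0, "rx": 0, "ry": 0, "rz": 0, "gripper": -0.8},
  {"x": 0, "y": 0, "z": 0, "rx": 0, "ry": 0, "rz": 0, "gripper": -0.8},
], newtons=20)

```text
clock: 8.15
eef_pos: [483.0, -130.8, 40.5]
tcp_rot: [3.141, 0.265, 3.048]
contact_force: [-0.6, 0.5, 3.6]
opening: 0.238
grasp_force: 22.3
```

```bash
python3 log.py
```

```text
8.15 [-0.311  0.278  2.228  0.154  0.381 -1.923] [ 483.  -130.8   40.5] [3.141 0.265 3.048] [-0.6  0.5  3.6] [0.13 0.12 0.17] 0.23829830633939236 22.335448265075684
```

>>> servo_tool([
  {"x": 0, "y": 0, "z": 0, "rx": 0, "ry": 0, "rz": 0, "gripper": 0.3},
  {"x": 0, "y": 0, "z": 0, "rx": 0, "ry": 0, "rz": 0, "gripper": 0.3},
  {"x": 0, "y": 0, "z": 0, "rx": 0, "ry": 0, "rz": 0, "gripper": 0.3},
  {"x": 1, "y": 0, "z": -6, "rx": 0, "ry": 0, "rz": 0, "gripper": 0.3},
  {"x": 2, "y": 0, "z": -12, "rx": 0, "ry": 0, "rz": 0, "gripper": 0.3},
  {"x": 3, "y": 0, "z": -17, "rx": 0, "ry": 0, "rz": 0, "gripper": 0.3},
  {"x": 3, "y": 0, "z": -17, "rx": 0, "ry": 0, "rz": 0, "gripper": 0.3},
], newtons=20)

```text
clock: 8.85
eef_pos: [485.3, -130.6, 22.2]
tcp_rot: [3.141, 0.263, 3.047]
contact_force: [0.1, 0.2, -0.5]
opening: 0.648
grasp_force: 0.0
```

>>> servo_tool([
  {"x": 0, "y": 0, "z": 0, "rx": 0, "ry": 0, "rz": 0, "gripper": -0.3},
  {"x": 0, "y": 0, "z": 0, "rx": 0, "ry": 0, "rz": 0, "gripper": -0.6},
  {"x": 0, "y": 0, "z": 0, "rx": 0, "ry": 0, "rz": 0, "gripper": -0.8},
  {"x": 0, "y": 0, "z": 0, "rx": 0, "ry": 0, "rz": 0, "gripper": -0.8},
  {"x": 0, "y": 0, "z": 0, "rx": 0, "ry": 0, "rz": 0, "gripper": -0.8},
], newtons=20)

```text
clock: 9.35
eef_pos: [486.0, -130.8, 23.5]
tcp_rot: [3.141, 0.265, 3.048]
contact_force: [0.4, 0.8, 0.7]
opening: 0.244
grasp_force: 19.8
```

```bash
python3 log.py
```

```text
9.35 [-0.308  0.318  2.231  0.171  0.338 -1.939] [ 486.  -130.8   23.5] [3.141 0.265 3.048] [0.4 0.8 0.7] [-0.    0.08 -0.06] 0.2437581346615991 19.79633241891861
```

>>> servo_tool([
  {"x": 0, "y": 0, "z": 0, "rx": 0, "ry": 0, "rz": 0, "gripper": -1},
  {"x": 0, "y": 0, "z": 0, "rx": 0, "ry": 0, "rz": 0, "gripper": -1},
  {"x": 0, "y": 0, "z": 0, "rx": 0, "ry": 0, "rz": 0, "gripper": -1},
  {"x": 0, "y": 0, "z": 0, "rx": 0, "ry": 0, "rz": 0, "gripper": -1},
], newtons=120)

```text
clock: 9.75
eef_pos: [486.0, -130.8, 23.7]
tcp_rot: [3.141, 0.266, 3.048]
contact_force: [-3.0, 0.6, 6.7]
opening: 0.219
grasp_force: 117.0
```

```bash
python3 log.py
```

```text
9.75 [-0.309  0.318  2.231  0.171  0.338 -1.939] [ 486.  -130.8   23.7] [3.141 0.266 3.048] [-3.   0.6  6.7] [ 0.01  0.28 -0.  ] 0.2189323054821764 117.03103065490723
```

>>> servo_tool([
  {"x": 0, "y": 0, "z": 5, "rx": 0, "ry": 0, "rz": 0, "gripper": -1},
  {"x": 0, "y": 0, "z": 15, "rx": 0, "ry": 0, "rz": 0, "gripper": -1},
  {"x": 0, "y": 0, "z": 30, "rx": 0, "ry": 0, "rz": 0, "gripper": -1},
  {"x": 0, "y": 0, "z": 50, "rx": 0, "ry": 0, "rz": 0, "gripper": -1},
  {"x": 0, "y": 0, "z": 70, "rx": 0, "ry": 0, "rz": 0, "gripper": -1},
  {"x": 0, "y": 0, "z": 70, "rx": 0, "ry": 0, "rz": 0, "gripper": -1},
])

```text
clock: 10.35
eef_pos: [487.6, -131.4, 96.2]
tcp_rot: [-3.141, 0.27, 3.048]
contact_force: [0.4, 0.1, -3.2]
opening: 0.219
grasp_force: 117.3
```

```bash
python3 log.py; sed -i 's/def tool(Rt,Pg,p,opt):/def tool(Rt,Pg,p,opt,o=49):/; s/return Pg+19\*/return Pg+o*/' plan.py
python3 - <<'E'
from plan import *
PP=np.radians(15.2)
q=r.sense()["qpos"]
for nd in (0,8):
  for x,z in((-225,57+45),(-206,57+45),(-74,57)):
    P,E=tool(Z(TH)*Y(np.radians(nd)),tray(x,-151,z),PP,OP); q,e=ik(P,E,q); print(nd,x,np.round(P,1),delta(P,E),np.round(q,2),round(e,5))
E
```

```text
10.35 [-0.308  0.171  2.184  0.112  0.525 -1.875] [ 487.6 -131.4   96.2] [-3.141  0.27   3.048] [ 0.4  0.1 -3.2] [-0.01  0.33 -0.01] 0.2185430655900427 117.30226993560791
0 -225 [379.6 127.4  68.7] (array([-108. ,  258.8,  -27.4]), array([ 0.0011,  0.0042, -0.06  ])) [ 0.47  0.09  2.38 -0.34  0.48 -0.67] 0.0
0 -206 [398.4 124.5  68.7] (array([-89.2, 255.9, -27.4]), array([ 0.0011,  0.0042, -0.06  ])) [ 0.43  0.12  2.35 -0.32  0.48 -0.71] 0.0
0 -74 [528.8 104.3  23.7] (array([ 41.2, 235.6, -72.4]), array([ 0.0011,  0.0042, -0.06  ])) [ 0.27  0.36  2.15 -0.28  0.4  -0.91] 0.0
8 -225 [373.  128.5  67.4] (array([-114.6,  259.8,  -28.8]), array([ 0.0184,  0.1428, -0.06  ])) [ 0.39  0.13  2.3  -0.11  0.61 -0.94] 0.0
8 -206 [391.7 125.5  67.4] (array([-95.8, 256.9, -28.8]), array([ 0.0184,  0.1428, -0.06  ])) [ 0.36  0.15  2.27 -0.11  0.61 -0.97] 0.0
8 -74 [522.2 105.3  22.4] (array([ 34.6, 236.7, -73.8]), array([ 0.0184,  0.1428, -0.06  ])) [ 0.23  0.39  2.06 -0.09  0.58 -1.12] 0.0
```

>>> servo_tool([
  {"x": -40, "y": 10, "z": 0, "rx": 0, "ry": 0, "rz": 0, "gripper": -1},
  {"x": -75, "y": 40, "z": 0, "rx": 0.003, "ry": 0.02, "rz": -0.01, "gripper": -1},
  {"x": -105, "y": 75, "z": 0, "rx": 0.006, "ry": 0.05, "rz": -0.02, "gripper": -1},
  {"x": -105, "y": 120, "z": 0, "rx": 0.01, "ry": 0.08, "rz": -0.03, "gripper": -1},
  {"x": -105, "y": 165, "z": 0, "rx": 0.013, "ry": 0.1, "rz": -0.04, "gripper": -1},
  {"x": -105, "y": 210, "z": 0, "rx": 0.016, "ry": 0.12, "rz": -0.05, "gripper": -1},
  {"x": -105, "y": 245, "z": 0, "rx": 0.018, "ry": 0.143, "rz": -0.06, "gripper": -1},
  {"x": -105, "y": 258, "z": -10, "rx": 0.018, "ry": 0.143, "rz": -0.06, "gripper": -1},
  {"x": -105, "y": 258, "z": -29, "rx": 0.018, "ry": 0.143, "rz": -0.06, "gripper": -1},
  {"x": -105, "y": 258, "z": -29, "rx": 0.018, "ry": 0.143, "rz": -0.06, "gripper": -1},
])

```text
clock: 11.35
eef_pos: [378.7, 127.1, 62.2]
tcp_rot: [-3.14, 0.117, 2.989]
contact_force: [-1.5, 0.1, -3.1]
opening: 0.222
grasp_force: 118.0
```

```bash
python3 log.py; python3 - <<'E'
from h import *
I=r.grab_frame("top"); S=r.grab_frame("side")
a=cv2.resize(I[150:250,190:290],None,fx=4,fy=4,interpolation=cv2.INTER_CUBIC)
b=cv2.resize(S[175:275,195:295],None,fx=4,fy=4,interpolation=cv2.INTER_CUBIC)
cv2.imwrite("pics/pre.png",np.hstack([a,b]))
E
```

```text
11.35 [ 0.377  0.153  2.287 -0.106  0.604 -0.956] [378.7 127.1  62.2] [-3.14   0.117  2.989] [-1.5  0.1 -3.1] [0.03 0.25 0.01] 0.22192443424018712 118.04795265197754
```

View pics/pre.png

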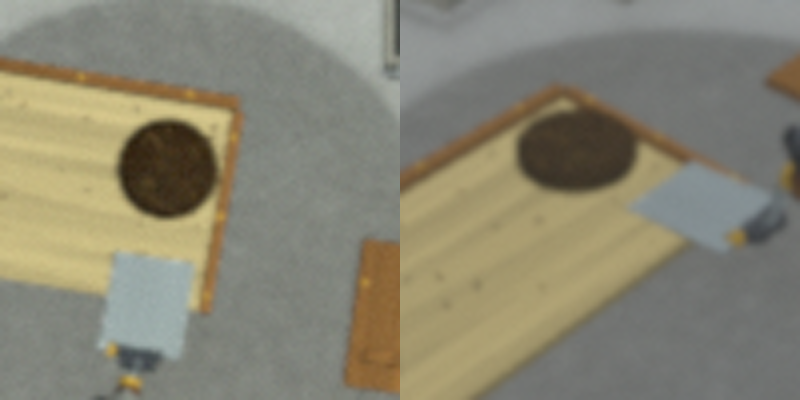

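The blade lies square to the board in front of the cake, with its front edge at (117,252)–(192,262), and its axis runs through the cake's centre at (168,168). Everything is clear of the cake.

```bash
python3 - <<'E'
from plan import *
t=lambda u,v:np.array([u/4+190,v/4+150]); s=lambda u,v:np.array([(u-400)/4+195,v/4+175])
def tf(P): return np.round(Z(TH).inv().apply(P-TC),1)
for n,a,b in(("FL",t(116,252),s(632,207)),("FR",t(193,262),s(695,161)),("RL",t(101,346),s(726,250)),("cake top",t(168,168),s(577,150))):
    P,e=tri(a,b); print(n,tf(P),round(e,2))
print("cake z36",tf(ray("top",[t(168,168)],36)),"front mid z30",tf(ray("top",[t(154.5,257)],30)),"rear mid", tf(ray("top",[t(139,352)],34)))
print("backrail inner top corner",tf(ray("top",[t(232,108)],24)))
P,E,_=cur(); Rt=E*grip(np.radians(15.2),OP).inv(); print(Rt.as_euler('xyz',degrees=True), tf(P-49*E.as_matrix()[:,2]))
E
```

```text
FL [ -63.9 -114.1   17.9] 0.07
FR [ -61.8 -190.5   18. ] 0.17
RL [-156.  -115.9   27.4] 0.13
cake top [  28.3 -149.     5.7] 0.15
cake z36 [[  25.9 -150.5   22. ]] front mid z30 [[ -62.3 -151.9   16. ]] rear mid [[-156.2 -152.9   20. ]]
backrail inner top corner [[  97.  -202.4   10. ]]
[-0.01936254  8.38226757 -8.83078583] [-217.5 -151.5   98.5]
```

```bash
python3 - <<'E'
from plan import *
P,E=tool(Z(TH)*Y(np.radians(14.4)),tray(-215,-154,103),np.radians(15.2),OP); print(P,delta(P,E)); print(np.round(ik(P,E,r.sense()["qpos"]),2))
E
```

```text
[376.99811597 124.79686546  68.00477632] (array([-3. , -2.1,  4.2]), array([1.640e-02, 1.037e-01, 1.000e-04]))Traceback (most recent call last):
  File "<stdin>", line 2, in <module>
    return _wrapfunc(a, 'round', decimals=decimals, out=out)
    return _wrapit(obj, method, *args, **kwds)
    conv = _array_converter(obj)
ValueError: setting an array element with a sequence. The requested array has an inhomogeneous shape after 1 dimensions. The detected shape was (2,) + inhomogeneous part.
```

>>> servo_tool([
  {"x": -2, "y": -1, "z": 2, "rx": 0.008, "ry": 0.05, "rz": 0, "gripper": -1},
  {"x": -3, "y": -2, "z": 4, "rx": 0.016, "ry": 0.104, "rz": 0, "gripper": -1},
  {"x": -3, "y": -2, "z": 4, "rx": 0.016, "ry": 0.104, "rz": 0, "gripper": -1},
  {"x": -3, "y": -2, "z": 4, "rx": 0.016, "ry": 0.104, "rz": 0, "gripper": -1},
])

```text
clock: 11.85
eef_pos: [378.4, 124.8, 68.6]
tcp_rot: [3.141, 0.018, 2.986]
contact_force: [0.2, -0.9, -3.1]
opening: 0.219
grasp_force: 118.2
```

```bash
python3 log.py
```

```text
11.85 [ 0.322  0.179  2.22  -0.011  0.727 -1.085] [378.4 124.8  68.6] [3.141 0.018 2.986] [ 0.2 -0.9 -3.1] [0.04 0.14 0.01] 0.21878559117978968 118.2433819770813
```

>>> servo_tool([
  {"x": 0, "y": 0, "z": -2, "rx": 0, "ry": 0, "rz": 0, "gripper": -1},
  {"x": 0, "y": 0, "z": -3, "rx": 0, "ry": 0, "rz": 0, "gripper": -1},
  {"x": 0, "y": 0, "z": -4, "rx": 0, "ry": 0, "rz": 0, "gripper": -1},
  {"x": 0, "y": 0, "z": -4, "rx": 0, "ry": 0, "rz": 0, "gripper": -1},
])

```text
clock: 12.25
eef_pos: [377.5, 125.2, 64.1]
tcp_rot: [3.141, 0.015, 2.988]
contact_force: [1.1, 0.5, -2.8]
opening: 0.217
grasp_force: 118.2
```

>>> servo_tool([
  {"x": 0, "y": 0, "z": -1, "rx": 0, "ry": 0, "rz": 0, "gripper": -1},
  {"x": 0, "y": 0, "z": -2, "rx": 0, "ry": 0, "rz": 0, "gripper": -1},
  {"x": 0, "y": 0, "z": -2, "rx": 0, "ry": 0, "rz": 0, "gripper": -1},
])

```text
clock: 12.55
eef_pos: [377.8, 125.2, 62.1]
tcp_rot: [3.141, 0.015, 2.987]
contact_force: [0.4, 0.6, -3.0]
opening: 0.219
grasp_force: 118.2
```

>>> servo_tool([
  {"x": 0, "y": 0, "z": -1, "rx": 0, "ry": 0, "rz": 0, "gripper": -1},
  {"x": 0, "y": 0, "z": -2, "rx": 0, "ry": 0, "rz": 0, "gripper": -1},
  {"x": 0, "y": 0, "z": -2, "rx": 0, "ry": 0, "rz": 0, "gripper": -1},
])

```text
clock: 12.85
eef_pos: [377.8, 125.2, 60.2]
tcp_rot: [3.141, 0.016, 2.987]
contact_force: [-0.1, 0.6, -2.6]
opening: 0.218
grasp_force: 118.2
```

>>> servo_tool([
  {"x": 0, "y": 0, "z": -1, "rx": 0, "ry": 0, "rz": 0, "gripper": -1},
  {"x": 0, "y": 0, "z": -1, "rx": 0, "ry": 0, "rz": 0, "gripper": -1},
])

```text
clock: 13.05
eef_pos: [377.9, 125.3, 59.3]
tcp_rot: [3.141, 0.016, 2.987]
contact_force: [-1.1, 0.6, 1.0]
opening: 0.218
grasp_force: 118.5
```

```bash
python3 log.py; python3 - <<'E'
from plan import *
P,E=tool(Z(TH)*Y(np.radians(4.5)),tray(-222,-154,72.5),np.radians(15.2),OP); print(P,delta(P,E)); print(ik(P,E,r.sense()["qpos"]))
E
```

```text
13.05 [ 0.323  0.198  2.226 -0.01   0.703 -1.086] [377.9 125.3  59.3] [3.141 0.016 2.987] [-1.1  0.6  1. ] [-0.06 -0.02 -0.08] 0.2177925006939286 118.48057508468628
[378.3949049  124.58004319  38.35197297] (array([  0.5,  -0.7, -20.9]), array([-0.0269, -0.1689,  0.0002]))
(array([ 0.40913473,  0.18459426,  2.35277315, -0.22703191,  0.45598497,
       -0.81103756]), np.float64(4.791045598445676e-12))
```

>>> servo_tool([
  {"x": 0, "y": 0, "z": 3, "rx": 0, "ry": 0, "rz": 0, "gripper": -1},
  {"x": 0, "y": 0, "z": 0, "rx": -0.013, "ry": -0.085, "rz": 0, "gripper": -1},
  {"x": 0.5, "y": -0.7, "z": -5, "rx": -0.027, "ry": -0.169, "rz": 0, "gripper": -1},
  {"x": 0.5, "y": -0.7, "z": -16, "rx": -0.027, "ry": -0.169, "rz": 0, "gripper": -1},
  {"x": 0.5, "y": -0.7, "z": -20.5, "rx": -0.027, "ry": -0.169, "rz": 0, "gripper": -1},
  {"x": 0.5, "y": -0.7, "z": -20.5, "rx": -0.027, "ry": -0.169, "rz": 0, "gripper": -1},
  {"x": 0.5, "y": -0.7, "z": -20.5, "rx": -0.027, "ry": -0.169, "rz": 0, "gripper": -1},
])

```text
clock: 13.75
eef_pos: [379.0, 124.6, 39.0]
tcp_rot: [-3.142, 0.187, 2.987]
contact_force: [0.5, 0.0, -2.5]
opening: 0.223
grasp_force: 118.2
```

>>> servo_tool([
  {"x": 0, "y": 0, "z": -1, "rx": 0, "ry": 0, "rz": 0, "gripper": -1},
  {"x": 0, "y": 0, "z": -2, "rx": 0, "ry": 0, "rz": 0, "gripper": -1},
  {"x": 0, "y": 0, "z": -2, "rx": 0, "ry": 0, "rz": 0, "gripper": -1},
])

```text
clock: 14.05
eef_pos: [378.5, 124.5, 36.8]
tcp_rot: [-3.141, 0.187, 2.987]
contact_force: [0.7, 1.3, -2.6]
opening: 0.223
grasp_force: 118.2
```

>>> servo_tool([
  {"x": 0, "y": 0, "z": -1, "rx": 0, "ry": 0, "rz": 0, "gripper": -1},
  {"x": 0, "y": 0, "z": -1, "rx": 0, "ry": 0, "rz": 0, "gripper": -1},
])

```text
clock: 14.25
eef_pos: [378.3, 124.5, 35.7]
tcp_rot: [-3.141, 0.187, 2.987]
contact_force: [-0.3, 0.7, -2.3]
opening: 0.22
grasp_force: 118.2
```

>>> servo_tool([
  {"x": 0, "y": 0, "z": -1, "rx": 0, "ry": 0, "rz": 0, "gripper": -1},
  {"x": 0, "y": 0, "z": -1, "rx": 0, "ry": 0, "rz": 0, "gripper": -1},
])

```text
clock: 14.45
eef_pos: [378.2, 124.5, 34.7]
tcp_rot: [-3.141, 0.187, 2.988]
contact_force: [-0.4, -0.0, -2.5]
opening: 0.22
grasp_force: 118.2
```

>>> servo_tool([
  {"x": 0, "y": 0, "z": -1, "rx": 0, "ry": 0, "rz": 0, "gripper": -1},
  {"x": 0, "y": 0, "z": -1, "rx": 0, "ry": 0, "rz": 0, "gripper": -1},
])

```text
clock: 14.65
eef_pos: [378.4, 124.6, 33.7]
tcp_rot: [-3.141, 0.187, 2.988]
contact_force: [0.0, -0.0, -2.6]
opening: 0.219
grasp_force: 118.2
```

>>> servo_tool([
  {"x": 0, "y": 0, "z": -0.5, "rx": 0, "ry": 0, "rz": 0, "gripper": -1},
  {"x": 0, "y": 0, "z": -0.5, "rx": 0, "ry": 0, "rz": 0, "gripper": -1},
])

```text
clock: 14.85
eef_pos: [378.4, 124.6, 33.3]
tcp_rot: [-3.141, 0.187, 2.987]
contact_force: [-1.1, 0.5, -1.3]
opening: 0.22
grasp_force: 118.3
```

>>> servo_tool([
  {"x": 5, "y": -0.8, "z": -0.2, "rx": 0, "ry": 0, "rz": 0, "gripper": -1},
  {"x": 12, "y": -1.9, "z": -0.2, "rx": 0, "ry": 0, "rz": 0, "gripper": -1},
  {"x": 19, "y": -3, "z": -0.2, "rx": 0, "ry": 0, "rz": 0, "gripper": -1},
  {"x": 25, "y": -3.9, "z": -0.2, "rx": 0, "ry": 0, "rz": 0, "gripper": -1},
  {"x": 25, "y": -3.9, "z": -0.2, "rx": 0, "ry": 0, "rz": 0, "gripper": -1},
])

```text
clock: 15.35
eef_pos: [404.8, 120.7, 33.3]
tcp_rot: [3.141, 0.188, 2.987]
contact_force: [0.2, 0.3, -1.2]
opening: 0.216
grasp_force: 118.3
```

```bash
cat > st.py <<'E'
from plan import *
P,E,s=cur(); Rt=E*grip(np.radians(15.2),OP).inv(); g=P-49*E.as_matrix()[:,2]
tf=lambda v:Z(TH).inv().apply(v)
a=np.radians(1.8); fr=g+Rt.apply([70+96*np.cos(a),0,-57+96*np.sin(a)])-[0,0,.9]
print("clk",s["clock"],"turner rpy",np.round(Rt.as_euler('xyz',degrees=True),1),"front mid tray",np.round(tf(fr-TC),1),"F tray",np.round(tf(s["contact_force"]),1),"tq",np.round(s["wrist_torque"],2),"grip",s["grasp_force"],"q",np.round(s["qpos"],2))
E
python3 st.py
```

```text
clk 15.35 turner rpy [ 0.   4.4 -8.9] front mid tray [ -34.1 -153.9   -0.2] F tray [ 0.1  0.3 -1.2] tq [ 0.   -0.03  0.04] grip 118.3210551738739 q [ 0.37  0.23  2.31 -0.22  0.45 -0.86]
```

>>> servo_tool([
  {"x": 5, "y": -0.8, "z": -0.2, "rx": 0, "ry": 0, "rz": 0, "gripper": -1},
  {"x": 10, "y": -1.6, "z": -0.2, "rx": 0, "ry": 0, "rz": 0, "gripper": -1},
  {"x": 15, "y": -2.3, "z": -0.2, "rx": 0, "ry": 0, "rz": 0, "gripper": -1},
  {"x": 20, "y": -3.1, "z": -0.2, "rx": 0, "ry": 0, "rz": 0, "gripper": -1},
  {"x": 20, "y": -3.1, "z": -0.2, "rx": 0, "ry": 0, "rz": 0, "gripper": -1},
])

```text
clock: 15.85
eef_pos: [424.3, 117.6, 33.0]
tcp_rot: [3.141, 0.188, 2.987]
contact_force: [0.3, -0.0, -1.1]
opening: 0.218
grasp_force: 118.5
```

>>> servo_tool([
  {"x": 3, "y": -0.5, "z": 0, "rx": 0, "ry": 0, "rz": 0, "gripper": -1},
  {"x": 6, "y": -0.9, "z": 0, "rx": 0, "ry": 0, "rz": 0, "gripper": -1},
  {"x": 9, "y": -1.4, "z": 0, "rx": 0, "ry": 0, "rz": 0, "gripper": -1},
  {"x": 12, "y": -1.9, "z": 0, "rx": 0, "ry": 0, "rz": 0, "gripper": -1},
])

```text
clock: 16.25
eef_pos: [435.5, 115.6, 32.9]
tcp_rot: [-3.141, 0.187, 2.987]
contact_force: [-1.7, 0.0, 0.2]
opening: 0.224
grasp_force: 118.5
```

```bash
python3 st.py
```

```text
clk 16.25 turner rpy [-0.   4.5 -8.8] front mid tray [  -3.  -154.1   -0.7] F tray [-1.7 -0.2  0.2] tq [0.02 0.15 0.05] grip 118.54261636734009 q [ 0.33  0.26  2.26 -0.19  0.46 -0.92]
```

>>> servo_tool([
  {"x": 2, "y": -0.3, "z": 0, "rx": 0, "ry": 0, "rz": 0, "gripper": -1},
  {"x": 4, "y": -0.6, "z": 0, "rx": 0, "ry": 0, "rz": 0, "gripper": -1},
  {"x": 6, "y": -0.9, "z": 0, "rx": 0, "ry": 0, "rz": 0, "gripper": -1},
  {"x": 8, "y": -1.2, "z": 0, "rx": 0, "ry": 0, "rz": 0, "gripper": -1},
  {"x": 10, "y": -1.6, "z": 0, "rx": 0, "ry": 0, "rz": 0, "gripper": -1},
])

```text
clock: 16.75
eef_pos: [445.6, 114.0, 32.9]
tcp_rot: [-3.141, 0.187, 2.987]
contact_force: [-1.8, 0.2, 0.2]
opening: 0.222
grasp_force: 118.6
```

```bash
python3 st.py; python3 - <<'E'
from plan import *
I=r.grab_frame("top"); g=cv2.cvtColor(I,cv2.COLOR_BGR2GRAY); m=(g<75).astype(np.uint8); m[:165]=0;m[212:]=0;m[:,:140]=0;m[:,248:]=0
n,l,s,ce=cv2.connectedComponentsWithStats(m)
for i in range(1,n):
  if s[i,4]>100: print(s[i],Z(TH).inv().apply(ray("top",[ce[i]],36)[0]-TC))
E
```

```text
clk 16.75 turner rpy [-0.   4.5 -8.8] front mid tray [   7.2 -154.1   -0.7] F tray [-1.8 -0.1  0.2] tq [0.05 0.23 0.06] grip 118.58370423316956 q [ 0.32  0.27  2.24 -0.19  0.47 -0.94]
[221 175  24  24 444] [  47.18313821 -147.73178762   22.        ]
[144 180  24  23 447] [-19.23901621 145.05814078  22.        ]
```

>>> servo_tool([
  {"x": 3, "y": -0.5, "z": 0, "rx": 0, "ry": 0, "rz": 0, "gripper": -1},
  {"x": 6, "y": -0.9, "z": 0, "rx": 0, "ry": 0, "rz": 0, "gripper": -1},
  {"x": 9, "y": -1.4, "z": 0, "rx": 0, "ry": 0, "rz": 0, "gripper": -1},
  {"x": 12, "y": -1.9, "z": 0, "rx": 0, "ry": 0, "rz": 0, "gripper": -1},
  {"x": 15, "y": -2.3, "z": 0, "rx": 0, "ry": 0, "rz": 0, "gripper": -1},
])

```text
clock: 17.3
eef_pos: [460.6, 111.7, 32.9]
tcp_rot: [-3.141, 0.187, 2.987]
contact_force: [-1.7, -0.3, 0.7]
opening: 0.222
grasp_force: 118.5
```

```bash
cat > ck.py <<'E'
from plan import *
I=r.grab_frame("top"); g=cv2.cvtColor(I,cv2.COLOR_BGR2GRAY); m=(g<75).astype(np.uint8); m[:165]=0;m[212:]=0;m[:,:140]=0;m[:,248:]=0
n,l,s,ce=cv2.connectedComponentsWithStats(m)
for i in range(1,n):
  if s[i,4]>100: print(s[i],Z(TH).inv().apply(ray("top",[ce[i]],36)[0]-TC))
E
python3 st.py; python3 ck.py
```

```text
clk 17.3 turner rpy [-0.   4.5 -8.8] front mid tray [  22.4 -154.2   -0.7] F tray [-1.6 -0.5  0.7] tq [-0.03  0.21  0.02] grip 118.51875185966492 q [ 0.3   0.29  2.21 -0.18  0.48 -0.96]
[221 174  24  25 449] [  47.20523089 -147.75469581   22.        ]
[144 180  24  23 448] [-19.17124695 144.97919635  22.        ]
```

>>> servo_tool([
  {"x": 4, "y": -0.6, "z": 0, "rx": 0, "ry": 0, "rz": 0, "gripper": -1},
  {"x": 8, "y": -1.2, "z": 0, "rx": 0, "ry": 0, "rz": 0, "gripper": -1},
  {"x": 12, "y": -1.9, "z": 0, "rx": 0, "ry": 0, "rz": 0, "gripper": -1},
  {"x": 16, "y": -2.5, "z": 0, "rx": 0, "ry": 0, "rz": 0, "gripper": -1},
  {"x": 20, "y": -3.1, "z": 0, "rx": 0, "ry": 0, "rz": 0, "gripper": -1},
  {"x": 24, "y": -3.7, "z": 0, "rx": 0, "ry": 0, "rz": 0, "gripper": -1},
  {"x": 28, "y": -4.4, "z": 0, "rx": 0, "ry": 0, "rz": 0, "gripper": -1},
  {"x": 32, "y": -5, "z": 0, "rx": 0, "ry": 0, "rz": 0, "gripper": -1},
])

```text
clock: 18.15
eef_pos: [492.6, 106.7, 32.8]
tcp_rot: [-3.141, 0.187, 2.987]
contact_force: [-3.6, -0.1, 1.6]
opening: 0.22
grasp_force: 118.6
```

```bash
python3 st.py; python3 ck.py
```

```text
clk 18.15 turner rpy [-0.   4.5 -8.8] front mid tray [  54.8 -154.2   -0.8] F tray [-3.5 -0.6  1.6] tq [-0.05  0.41 -0.05] grip 118.56090188026428 q [ 0.27  0.32  2.15 -0.16  0.5  -1.01]
[222 175  24  24 447] [  47.41734908 -150.85858494   22.        ]
[144 180  24  23 449] [-19.23709819 145.0603009   22.        ]
```

>>> servo_tool([
  {"x": 4, "y": -0.5, "z": 0.2, "rx": 0, "ry": 0, "rz": 0, "gripper": -1},
  {"x": 8, "y": -1, "z": 0.3, "rx": 0, "ry": 0, "rz": 0, "gripper": -1},
  {"x": 12, "y": -1.6, "z": 0.3, "rx": 0, "ry": 0, "rz": 0, "gripper": -1},
  {"x": 16, "y": -2.2, "z": 0.3, "rx": 0, "ry": 0, "rz": 0, "gripper": -1},
  {"x": 20, "y": -2.8, "z": 0.3, "rx": 0, "ry": 0, "rz": 0, "gripper": -1},
  {"x": 23, "y": -3.3, "z": 0.3, "rx": 0, "ry": 0, "rz": 0, "gripper": -1},
  {"x": 26, "y": -3.8, "z": 0.3, "rx": 0, "ry": 0, "rz": 0, "gripper": -1},
])

```text
clock: 18.9
eef_pos: [518.6, 102.9, 33.1]
tcp_rot: [-3.141, 0.187, 2.987]
contact_force: [-3.0, 0.0, 0.5]
opening: 0.221
grasp_force: 118.7
```

```bash
python3 st.py; python3 ck.py
```

```text
clk 18.9 turner rpy [-0.   4.5 -8.8] front mid tray [  81.  -154.    -0.5] F tray [-2.9 -0.4  0.5] tq [0.03 0.4  0.  ] grip 118.70337724685669 q [ 0.25  0.35  2.11 -0.15  0.52 -1.05]
[222 175  24  24 450] [  47.45755189 -151.97027238   22.        ]
[144 180  24  23 447] [-19.40200402 145.17759076  22.        ]
```

>>> servo_tool([
  {"x": 3, "y": -0.5, "z": 0, "rx": 0, "ry": 0, "rz": 0, "gripper": -1},
  {"x": 6, "y": -0.9, "z": 0, "rx": 0, "ry": 0, "rz": 0, "gripper": -1},
  {"x": 9, "y": -1.4, "z": 0, "rx": 0, "ry": 0, "rz": 0, "gripper": -1},
  {"x": 9, "y": -1.4, "z": 0, "rx": 0, "ry": 0, "rz": 0, "gripper": -1},
])

```text
clock: 19.35
eef_pos: [528.1, 101.6, 33.3]
tcp_rot: [3.141, 0.188, 2.987]
contact_force: [-0.5, -1.1, -2.6]
opening: 0.221
grasp_force: 118.5
```

```bash
python3 st.py; python3 ck.py; python3 - <<'E'
from plan import *
# nose up by 4 deg about front edge & lift
P,E,s=cur(); pr=np.radians(15.2); Rt=E*grip(pr,OP).inv(); g=P-49*E.as_matrix()[:,2]
a=np.radians(1.8); off=np.array([70+96*np.cos(a),0,-57+96*np.sin(a)]); fr=g+Rt.apply(off)
for nd,lift,back,left in((4.5,0,0,0),(0.8,2,0,0),(0.8,6,2,0),(.8,6,35,0),(.8,6,45,52)):
    R2=Z(TH)*Y(np.radians(nd)); f2=fr+[0,0,lift]+Z(TH).apply([-back,left,0]); P2,E2=tool(R2,f2-R2.apply(off),pr,OP); print(nd,lift,back,left,delta(P2,E2))
E
```

```text
clk 19.35 turner rpy [ 0.   4.5 -8.8] front mid tray [ 9.070e+01 -1.538e+02 -1.000e-01] F tray [-0.4 -1.2 -2.6] tq [-0.1   0.04 -0.04] grip 118.50183248519897 q [ 0.24  0.36  2.09 -0.14  0.52 -1.06]
[222 175  24  27 469] [  45.29019937 -151.87684998   22.        ]
[144 180  24  23 448] [-19.25647836 144.95411544  22.        ]
4.5 0 0 0 (array([ 0. , -0. ,  0.2]), array([-0.    ,  0.001 ,  0.0002]))
0.8 2 0 0 (array([-0.9,  0.1, -7.7]), array([-0.0099, -0.0628,  0.0002]))
0.8 6 2 0 (array([-2.8,  0.4, -3.7]), array([-0.0099, -0.0628,  0.0002]))
0.8 6 35 0 (array([-35.5,   5.5,  -3.7]), array([-0.0099, -0.0628,  0.0002]))
0.8 6 45 52 (array([-37.4,  58.4,  -3.7]), array([-0.0099, -0.0628,  0.0002]))
```

>>> servo_tool([
  {"x": 0, "y": 0, "z": 1.5, "rx": 0, "ry": 0, "rz": 0, "gripper": -1},
  {"x": 0, "y": 0, "z": 3, "rx": 0, "ry": 0, "rz": 0, "gripper": -1},
  {"x": -0.5, "y": 0, "z": 1, "rx": -0.004, "ry": -0.025, "rz": 0, "gripper": -1},
  {"x": -1, "y": 0.1, "z": -1, "rx": -0.007, "ry": -0.045, "rz": 0, "gripper": -1},
  {"x": -1.5, "y": 0.2, "z": -3.5, "rx": -0.01, "ry": -0.063, "rz": 0, "gripper": -1},
  {"x": -2.5, "y": 0.4, "z": -3.5, "rx": -0.01, "ry": -0.063, "rz": 0, "gripper": -1},
  {"x": -4, "y": 0.6, "z": -3, "rx": -0.01, "ry": -0.063, "rz": 0, "gripper": -1},
  {"x": -6, "y": 0.9, "z": -3, "rx": -0.01, "ry": -0.063, "rz": 0, "gripper": -1},
  {"x": -8, "y": 1.2, "z": -3, "rx": -0.01, "ry": -0.063, "rz": 0, "gripper": -1},
  {"x": -10, "y": 1.6, "z": -3, "rx": -0.01, "ry": -0.063, "rz": 0, "gripper": -1},
])

```text
clock: 20.4
eef_pos: [517.3, 103.1, 30.3]
tcp_rot: [-3.141, 0.251, 2.987]
contact_force: [0.3, -0.1, -3.3]
opening: 0.221
grasp_force: 118.0
```

```bash
python3 st.py; python3 ck.py
```

```text
clk 20.4 turner rpy [-0.   0.8 -8.8] front mid tray [  80.7 -154.     6.5] F tray [ 0.3 -0.1 -3.3] tq [ 0.07  0.51 -0.  ] grip 118.02205681800842 q [ 0.27  0.34  2.16 -0.25  0.43 -0.93]
[221 178  25  26 469] [  34.18466812 -151.58500242   22.        ]
[144 180  24  23 446] [-19.33622894 145.09638738  22.        ]
```

>>> servo_tool([
  {"x": -3, "y": 2, "z": 0, "rx": 0, "ry": 0, "rz": 0, "gripper": -1},
  {"x": -8, "y": 6, "z": 0, "rx": 0, "ry": 0, "rz": 0, "gripper": -1},
  {"x": -13, "y": 12, "z": 0, "rx": 0, "ry": 0, "rz": 0, "gripper": -1},
  {"x": -17, "y": 19, "z": 0, "rx": 0, "ry": 0, "rz": 0, "gripper": -1},
  {"x": -20, "y": 26, "z": 0, "rx": 0, "ry": 0, "rz": 0, "gripper": -1},
  {"x": -22, "y": 33, "z": 0, "rx": 0, "ry": 0, "rz": 0, "gripper": -1},
  {"x": -23, "y": 39, "z": 0, "rx": 0, "ry": 0, "rz": 0, "gripper": -1},
  {"x": -23, "y": 44, "z": 0, "rx": 0, "ry": 0, "rz": 0, "gripper": -1},
  {"x": -23, "y": 46, "z": 0, "rx": 0, "ry": 0, "rz": 0, "gripper": -1},
  {"x": -23, "y": 46, "z": 0, "rx": 0, "ry": 0, "rz": 0, "gripper": -1},
])

```text
clock: 21.45
eef_pos: [494.6, 149.5, 30.2]
tcp_rot: [-3.141, 0.251, 2.988]
contact_force: [0.8, -1.1, -4.2]
opening: 0.221
grasp_force: 118.0
```

```bash
python3 st.py; sed -i 's/g<75).astype(np.uint8); m\[:165\]=0;m\[212:\]/g<75).astype(np.uint8); m[:165]=0;m[215:]/' ck.py; python3 ck.py; python3 - <<'E'
from plan import *
P,E,s=cur()
# turn 10deg left about tray x through TCP: pure rotvec
ax=Z(TH).apply([1,0,0]); print("rotvec 10deg",np.round(-np.radians(10)*ax,4))
pr=np.radians(15.2); Rt=E*grip(pr,OP).inv()
for L,b in((48.1,0),(19,28.1)):
    g=P-L*E.as_matrix()[:,2]+[0,0,b]; off=np.array([118,0,-55]); c0=g+Rt.apply(off)
    E2=R.from_rotvec(-np.radians(10)*ax)*E; R2=R.from_rotvec(-np.radians(10)*ax)*Rt
    c1=P-L*E2.as_matrix()[:,2]+[0,0,b]+R2.apply(off); print(Z(TH).inv().apply(c1-c0), "edgeL dz", (R2.apply([118,40,-57])-L*E2.as_matrix()[:,2]-Rt.apply([118,40,-57])+L*E.as_matrix()[:,2])[2])
E
```

```text
clk 21.45 turner rpy [-0.   0.8 -8.8] front mid tray [  51.1 -111.5    6.4] F tray [ 0.9 -1.  -4.2] tq [ 0.11  0.53 -0.01] grip 118.0330502986908 q [ 0.38  0.33  2.17 -0.3   0.44 -0.77]
[144 180  24  23 448] [-19.19081554 145.15215534  22.        ]
[209 184  24  26 461] [   4.7360448  -109.07024172   22.        ]
rotvec 10deg [-0.1725  0.0268 -0.    ]
[-9.46339353e-14 -1.75961964e+00  1.53905494e-01] edgeL dz -6.761226719833061
[-5.92354728e-14 -6.65479898e+00  5.84255228e-01] edgeL dz -6.330876985057991
```

>>> servo_tool([
  {"x": 0, "y": 0, "z": 3, "rx": -0.043, "ry": 0.0067, "rz": 0, "gripper": -1},
  {"x": 0, "y": 0, "z": 5, "rx": -0.086, "ry": 0.0134, "rz": 0, "gripper": -1},
  {"x": 0, "y": 0, "z": 7, "rx": -0.13, "ry": 0.02, "rz": 0, "gripper": -1},
  {"x": 0, "y": 0, "z": 8, "rx": -0.1725, "ry": 0.0268, "rz": 0, "gripper": -1},
  {"x": 0, "y": 0, "z": 8, "rx": -0.1725, "ry": 0.0268, "rz": 0, "gripper": -1},
  {"x": 0, "y": 0, "z": 8, "rx": -0.1725, "ry": 0.0268, "rz": 0, "gripper": -1},
])

```text
clock: 22.1
eef_pos: [494.2, 149.3, 37.9]
tcp_rot: [-2.962, 0.246, 3.032]
contact_force: [-0.2, -0.7, -3.3]
opening: 0.219
grasp_force: 118.1
```

```bash
python3 log.py; python3 st.py; python3 ck.py
```

```text
22.1 [ 0.501  0.371  2.095 -0.497  0.638 -0.541] [494.2 149.3  37.9] [-2.962  0.246  3.032] [-0.2 -0.7 -3.3] [ 0.32  0.58 -0.01] 0.21919288247147378 118.14329981803894
clk 22.1 turner rpy [-10.    0.9  -9. ] front mid tray [  50.8 -113.3   14.2] F tray [-0.1 -0.7 -3.3] tq [ 0.32  0.58 -0.01] grip 118.14329981803894 q [ 0.5   0.37  2.1  -0.5   0.64 -0.54]
[144 180  24  23 447] [-19.23901621 145.05814078  22.        ]
[210 183  23  28 465] [   4.64321366 -108.54068586   22.        ]
```

```bash
cat > roll.py <<'E'
from plan import *
pr=np.radians(15.2); Lo=48.1
P0,E0,s=cur(); q=s["qpos"]
off=np.array([118,40,-57+1.5]); AY=-69
Rt=E0*grip(pr,OP).inv(); e0=Z(TH).inv().apply(P0-Lo*E0.as_matrix()[:,2]+Rt.apply(off)-TC); print("edge now",e0)
th=[18,26,34,42,50,58,66,74,82,90,92,92,92,92]; ze=[4.5,3,3.5,5,7.5,11,16,23,32,42,50,50,50,50]; push=[0]*10+[4,14,28,28]
q0=q; 
for i,(t,z,pu) in enumerate(zip(th,ze,push)):
    a=np.radians(t); ov=12.5
    sl=max(ov,(z+5.7*np.cos(a))/np.sin(a)) if t>=42 else ov
    ey=AY-sl*np.cos(a)-5.7*np.sin(a)
    if t<34: ey=e0[1]+(ey-e0[1])*[.4,.75][i]
    ey+=pu
    R2=Z(TH)*R.from_euler('x',-a)*Y(np.radians(.8)); e=tray(e0[0],ey,z)
    P,E=tool(R2,e-R2.apply(off),pr,OP,Lo); q,er=ik(P,E,q); d=delta(P,E,P0,E0)
    print(t,round(ey,1),d[0].tolist(),d[1].tolist(),"qd",np.round((q-q0)/.1,1).tolist(),"zg",round(P[2],0),"wr",round((P-380.7*E.as_matrix()[:,2])[2]),round(er,4)); q0=q
    if t==90: P0,E0=P,E; print("---")
E
python3 roll.py
```

```text
edge now [  2.92138302 -74.6903328    6.49615922]
18 -77.9 [-0.1, -0.4, 2.9] [-0.1386, 0.0203, 0.0006] qd [0.8, 0.5, -0.6, -0.8, 1.5, 1.0] zg 41.0 wr 392 0.0
26 -80.7 [0.0, 0.2, 6.1] [-0.2766, 0.0417, 0.0007] qd [0.7, 0.7, -0.7, -0.5, 1.5, 0.6] zg 44.0 wr 375 0.0
34 -82.6 [0.4, 2.4, 10.7] [-0.4146, 0.0632, 0.0008] qd [0.6, 0.7, -0.7, -0.3, 1.5, 0.3] zg 49.0 wr 354 0.0
42 -83.1 [1.0, 6.4, 15.7] [-0.5525, 0.0846, 0.0008] qd [0.5, 0.8, -0.7, -0.2, 1.4, 0.2] zg 54.0 wr 328 0.0
50 -82.7 [1.8, 11.7, 21.0] [-0.6905, 0.1061, 0.0009] qd [0.4, 0.8, -0.7, -0.2, 1.4, 0.0] zg 59.0 wr 296 0.0
58 -82.6 [2.7, 17.2, 26.6] [-0.8285, 0.1276, 0.001] qd [0.3, 0.8, -0.7, -0.2, 1.3, -0.1] zg 65.0 wr 260 0.0
66 -82.4 [3.6, 22.9, 32.9] [-0.9664, 0.1491, 0.0011] qd [0.2, 0.8, -0.7, -0.3, 1.3, -0.1] zg 71.0 wr 221 0.0
74 -81.5 [4.6, 29.4, 40.4] [-1.1044, 0.1706, 0.0012] qd [0.2, 0.8, -0.6, -0.3, 1.2, -0.2] zg 78.0 wr 180 0.0
82 -79.3 [5.8, 37.4, 49.1] [-1.2424, 0.192, 0.0012] qd [0.1, 0.8, -0.6, -0.4, 1.2, -0.3] zg 87.0 wr 138 0.0
90 -74.7 [7.4, 47.5, 58.0] [-1.3803, 0.2135, 0.0013] qd [0.1, 0.8, -0.6, -0.4, 1.2, -0.4] zg 96.0 wr 96 0.0
---
92 -69.0 [1.1, 7.0, 7.6] [-0.0345, 0.0054, 0.0] qd [0.0, 0.1, -0.2, -0.1, 0.4, -0.2] zg 104.0 wr 91 0.0
92 -59.0 [2.6, 16.9, 7.6] [-0.0345, 0.0054, 0.0] qd [0.1, 0.1, -0.2, 0.0, 0.1, -0.1] zg 104.0 wr 91 0.0
92 -45.0 [4.8, 30.8, 7.6] [-0.0345, 0.0054, 0.0] qd [0.1, 0.1, -0.3, 0.0, 0.2, -0.2] zg 104.0 wr 91 0.0
92 -45.0 [4.8, 30.8, 7.6] [-0.0345, 0.0054, 0.0] qd [0.0, 0.0, 0.0, 0.0, 0.0, 0.0] zg 104.0 wr 91 0.0
```

>>> servo_tool([
  {"x": -0.1, "y": -0.4, "z": 2.9, "rx": -0.1386, "ry": 0.0203, "rz": 0.0006, "gripper": -1},
  {"x": 0, "y": 0.2, "z": 6.1, "rx": -0.2766, "ry": 0.0417, "rz": 0.0007, "gripper": -1},
  {"x": 0.4, "y": 2.4, "z": 10.7, "rx": -0.4146, "ry": 0.0632, "rz": 0.0008, "gripper": -1},
  {"x": 1, "y": 6.4, "z": 15.7, "rx": -0.5525, "ry": 0.0846, "rz": 0.0008, "gripper": -1},
  {"x": 1.8, "y": 11.7, "z": 21, "rx": -0.6905, "ry": 0.1061, "rz": 0.0009, "gripper": -1},
  {"x": 2.7, "y": 17.2, "z": 26.6, "rx": -0.8285, "ry": 0.1276, "rz": 0.001, "gripper": -1},
  {"x": 3.6, "y": 22.9, "z": 32.9, "rx": -0.9664, "ry": 0.1491, "rz": 0.0011, "gripper": -1},
  {"x": 4.6, "y": 29.4, "z": 40.4, "rx": -1.1044, "ry": 0.1706, "rz": 0.0012, "gripper": -1},
  {"x": 5.8, "y": 37.4, "z": 49.1, "rx": -1.2424, "ry": 0.192, "rz": 0.0012, "gripper": -1},
  {"x": 7.4, "y": 47.5, "z": 58, "rx": -1.3803, "ry": 0.2135, "rz": 0.0013, "gripper": -1},
])

```text
clock: 23.15
eef_pos: [502.1, 197.0, 95.6]
tcp_rot: [-1.568, -0.002, -3.045]
contact_force: [0.6, -1.2, -2.4]
opening: 0.22
grasp_force: 118.9
```

>>> servo_tool([
  {"x": 1.1, "y": 7, "z": 7.6, "rx": -0.0345, "ry": 0.0054, "rz": 0, "gripper": -1},
  {"x": 2.6, "y": 16.9, "z": 7.6, "rx": -0.0345, "ry": 0.0054, "rz": 0, "gripper": -1},
  {"x": 4.8, "y": 30.8, "z": 7.6, "rx": -0.0345, "ry": 0.0054, "rz": 0, "gripper": -1},
  {"x": 4.8, "y": 30.8, "z": 7.6, "rx": -0.0345, "ry": 0.0054, "rz": 0, "gripper": -1},
])

```text
clock: 23.55
eef_pos: [507.4, 228.6, 103.6]
tcp_rot: [-1.541, -0.007, -3.044]
contact_force: [-0.0, 0.6, -2.8]
opening: 0.22
grasp_force: 119.0
```

```bash
python3 log.py; python3 ck.py; python3 - <<'E'
from h import *
I=r.grab_frame("top"); S=r.grab_frame("side")
a=cv2.resize(I[150:250,130:260],None,fx=3,fy=3,interpolation=cv2.INTER_CUBIC)
b=cv2.resize(S[175:305,125:255],None,fx=3,fy=3,interpolation=cv2.INTER_CUBIC)
o=np.zeros((390,790,3),np.uint8); o[:300,:390]=a; o[:,395:785]=b
cv2.imwrite("pics/flip.png",o)
E
```

```text
23.55 [ 0.91   1.155  1.347 -0.884  2.046 -0.488] [507.4 228.6 103.6] [-1.541 -0.007 -3.044] [-0.   0.6 -2.8] [1.   0.21 0.04] 0.2195469234926042 118.95300507545471
[183 179  18  23 334] [ 8.70037304  6.97269716 22.        ]
[144 180  24  23 447] [-19.23901621 145.05814078  22.        ]
```

>>> servo_tool([
  {"x": -2, "y": -12, "z": 3, "rx": 0, "ry": 0, "rz": 0, "gripper": -1},
  {"x": -4, "y": -27, "z": 12, "rx": 0, "ry": 0, "rz": 0, "gripper": -1},
  {"x": -10, "y": -40, "z": 40, "rx": 0, "ry": 0, "rz": 0, "gripper": -1},
  {"x": -20, "y": -50, "z": 70, "rx": 0.1, "ry": -0.0155, "rz": 0, "gripper": -1},
  {"x": -40, "y": -60, "z": 100, "rx": 0.23, "ry": -0.036, "rz": 0, "gripper": -1},
  {"x": -60, "y": -70, "z": 110, "rx": 0.36, "ry": -0.056, "rz": 0, "gripper": -1},
  {"x": -80, "y": -80, "z": 110, "rx": 0.5, "ry": -0.078, "rz": 0, "gripper": -1},
  {"x": -100, "y": -90, "z": 110, "rx": 0.64, "ry": -0.099, "rz": 0, "gripper": -1},
  {"x": -115, "y": -100, "z": 110, "rx": 0.78, "ry": -0.121, "rz": 0, "gripper": -1},
  {"x": -115, "y": -110, "z": 110, "rx": 0.9, "ry": -0.14, "rz": 0, "gripper": -1},
])

```text
clock: 24.7
eef_pos: [389.6, 116.6, 214.3]
tcp_rot: [-2.437, 0.194, -3.134]
contact_force: [-0.1, -0.2, -2.7]
opening: 0.218
grasp_force: 118.6
```

```bash
python3 st.py; python3 ck.py; python3 - <<'E'
from h import *
I=r.grab_frame("top"); S=r.grab_frame("side")
a=cv2.resize(I[150:250,130:260],None,fx=3,fy=3,interpolation=cv2.INTER_CUBIC)
b=cv2.resize(S[175:305,125:255],None,fx=3,fy=3,interpolation=cv2.INTER_CUBIC)
o=np.zeros((390,790,3),np.uint8); o[:300,:390]=a; o[:,395:785]=b
cv2.imwrite("pics/flip2.png",o)
for cx,cy in((183+12,191),(156,191)):
    g=cv2.cvtColor(I,cv2.COLOR_BGR2GRAY); print(g[cy-14:cy+15:2,cx-14:cx+15:2])
E
```

```text
clk 24.7 turner rpy [-39.5   0.6  -9.3] front mid tray [ -47.6 -165.8  192.7] F tray [-0.  -0.2 -2.7] tq [0.65 0.24 0.01] grip 118.64836692810059 q [ 0.83  0.24  1.99 -0.59  1.41 -0.43]
[183 179  23  23 434] [ 9.00717256 -2.38340027 22.        ]
[144 180  24  23 447] [-19.23901621 145.05814078  22.        ]
[[176 171 171 176 173 165 160 156 170 181 192 193 194 195 196]
 [180 179 177 159 111  67  57  56  70  91 142 173 176 180 186]
 [177 178 147  69  42  41  52  46  57  57  60 127 170 171 171]
 [191 161  72  43  51  58  59  54  58  53  46  63 138 172 177]
 [172  98  39  47  51  56  50  42  34  43  55  58  88 173 180]
 [159  67  45  51  40  29  21  19  26  42  55  47  62 150 185]
 [148  48  48  48  38  17  18  17  16  45  65  56  55 133 184]
 [149  53  53  48  38  23  22  17  25  40  64  56  52 120 173]
 [156  59  52  57  50  31  25  16  34  54  54  52  57 140 181]
 [163  78  46  54  48  47  42  41  53  57  54  53  80 172 187]
 [173 127  59  47  48  49  45  44  52  49  51  59 137 186 184]
 [177 172 114  49  42  49  57  51  50  51  51 113 179 187 188]
 [180 178 171 137  74  52  49  49  
[... 400 characters left out ...]
9 180]
 [139 130  51  42  49  53  51  48  49  43  49  58  75 168 183]
 [140 103  43  48  44  46  21  25  37  57  55  61  52 129 185]
 [141  70  43  47  32  22   8   7  25  35  47  70  53  91 175]
 [140  57  44  50  34  11  11  12  22  30  51  61  51  77 167]
 [159  67  49  54  41  17  11   7  22  45  61  55  52 100 167]
 [153  77  40  45  42  41  39  47  42  45  48  51  54 128 174]
 [168 121  49  51  45  43  45  61  51  52  44  51  71 157 179]
 [178 166  97  48  45  45  47  48  52  52  51  60 129 175 179]
 [181 180 162 100  55  46  50  47  52  48  65 135 167 173 171]
 [178 178 173 171 143 105  85  79  88 125 168 183 185 185 179]
 [190 187 184 187 181 182 175 174 177 181 185 188 184 190 189]]
```

```bash
python3 - <<'E'
from plan import *
E=R.from_euler('xyz',[3.141,.2655,3.048])
print(delta(np.array([486,-130.8,120]),E), "tilt", delta(np.array([486,-130.8,120]),E)[1]/.145)
E
```

```text
(array([  95.1, -246.5,  -95.5]), array([ 0.6863, -0.097 ,  0.066 ])) tilt [ 4.73310345 -0.66896552  0.45517241]
```

>>> servo_tool([
  {"x": 0, "y": -25, "z": 0, "rx": 0.08, "ry": -0.011, "rz": 0.008, "gripper": -1},
  {"x": 0, "y": -55, "z": 0, "rx": 0.2, "ry": -0.028, "rz": 0.019, "gripper": -1},
  {"x": 10, "y": -90, "z": 0, "rx": 0.32, "ry": -0.045, "rz": 0.031, "gripper": -1},
  {"x": 20, "y": -125, "z": -10, "rx": 0.44, "ry": -0.062, "rz": 0.042, "gripper": -1},
  {"x": 35, "y": -160, "z": -20, "rx": 0.56, "ry": -0.079, "rz": 0.054, "gripper": -1},
  {"x": 55, "y": -195, "z": -40, "rx": 0.65, "ry": -0.092, "rz": 0.062, "gripper": -1},
  {"x": 75, "y": -225, "z": -65, "rx": 0.6863, "ry": -0.097, "rz": 0.066, "gripper": -1},
  {"x": 95, "y": -246, "z": -95, "rx": 0.6863, "ry": -0.097, "rz": 0.066, "gripper": -1},
  {"x": 95, "y": -246.5, "z": -95.5, "rx": 0.6863, "ry": -0.097, "rz": 0.066, "gripper": -1},
  {"x": 95, "y": -246.5, "z": -95.5, "rx": 0.6863, "ry": -0.097, "rz": 0.066, "gripper": -1},
])

```text
clock: 25.85
eef_pos: [485.9, -132.2, 113.3]
tcp_rot: [-3.14, 0.257, 3.048]
contact_force: [-0.9, 0.5, -3.6]
opening: 0.222
grasp_force: 119.2
```

>>> servo_tool([
  {"x": 0, "y": 0, "z": 0, "rx": 0, "ry": 0, "rz": 0, "gripper": -1},
  {"x": 0, "y": 0, "z": 0, "rx": 0, "ry": 0, "rz": 0, "gripper": -1},
])

```text
clock: 26.05
eef_pos: [485.5, -128.2, 117.5]
tcp_rot: [-3.139, 0.262, 3.053]
contact_force: [-1.0, 0.7, -2.7]
opening: 0.218
grasp_force: 119.2
```

```bash
python3 log.py; python3 - <<'E'
from plan import *
E=R.from_euler('xyz',[3.141,.2655,3.048])
print(delta(np.array([486,-130.8,30]),E))
E
```

```text
26.05 [-0.301  0.131  2.166  0.094  0.589 -1.854] [ 485.5 -128.2  117.5] [-3.139  0.262  3.053] [-1.   0.7 -2.7] [0.02 0.37 0.03] 0.21770365083480783 119.22998070716858
(array([  0.5,  -2.6, -87.5]), array([ 0.0025, -0.0036, -0.0039]))
```

>>> servo_tool([
  {"x": 0, "y": -1, "z": -20, "rx": 0, "ry": 0, "rz": 0, "gripper": -1},
  {"x": 0, "y": -1, "z": -45, "rx": 0, "ry": 0, "rz": 0, "gripper": -1},
  {"x": 0, "y": -1, "z": -65, "rx": 0, "ry": 0, "rz": 0, "gripper": -1},
  {"x": 0, "y": -1, "z": -75, "rx": 0, "ry": 0, "rz": 0, "gripper": -1},
  {"x": 0, "y": -1, "z": -75, "rx": 0, "ry": 0, "rz": 0, "gripper": -1},
  {"x": 0, "y": -1, "z": -75, "rx": 0, "ry": 0, "rz": 0, "gripper": -1},
  {"x": 0, "y": -1, "z": -75, "rx": 0, "ry": 0, "rz": 0, "gripper": -1},
])

```text
clock: 26.75
eef_pos: [487.5, -130.0, 44.5]
tcp_rot: [-3.138, 0.267, 3.053]
contact_force: [-0.9, -0.5, -1.9]
opening: 0.221
grasp_force: 119.2
```

```bash
python3 log.py; python3 - <<'E'
from plan import *
E=R.from_euler('xyz',[3.141,.2655,3.048])
print(delta(np.array([486,-130.8,23.6]),E))
E
```

```text
26.75 [-0.304  0.274  2.219  0.14   0.39  -1.908] [ 487.5 -130.    44.5] [-3.138  0.267  3.053] [-0.9 -0.5 -1.9] [ 0.04  0.38 -0.01] 0.2207900637079376 119.22857522964478
(array([ -1.5,  -0.8, -20.9]), array([ 0.004 ,  0.0014, -0.0037]))
```

>>> servo_tool([
  {"x": -1.5, "y": -0.8, "z": -4, "rx": 0.004, "ry": 0.0014, "rz": -0.0037, "gripper": -1},
  {"x": -1.5, "y": -0.8, "z": -9, "rx": 0.004, "ry": 0.0014, "rz": -0.0037, "gripper": -1},
  {"x": -1.5, "y": -0.8, "z": -14, "rx": 0.004, "ry": 0.0014, "rz": -0.0037, "gripper": -1},
  {"x": -1.5, "y": -0.8, "z": -17, "rx": 0.004, "ry": 0.0014, "rz": -0.0037, "gripper": -1},
  {"x": -1.5, "y": -0.8, "z": -18, "rx": 0.004, "ry": 0.0014, "rz": -0.0037, "gripper": -1},
  {"x": -1.5, "y": -0.8, "z": -18, "rx": 0.004, "ry": 0.0014, "rz": -0.0037, "gripper": -1},
  {"x": -1.5, "y": -0.8, "z": -18, "rx": 0.004, "ry": 0.0014, "rz": -0.0037, "gripper": -1},
])

```text
clock: 27.45
eef_pos: [485.1, -130.9, 25.3]
tcp_rot: [3.141, 0.263, 3.047]
contact_force: [1.1, 0.3, -3.8]
opening: 0.219
grasp_force: 119.2
```

>>> servo_tool([
  {"x": 0, "y": 0, "z": -0.7, "rx": 0, "ry": 0, "rz": 0, "gripper": -1},
  {"x": 0, "y": 0, "z": -1.4, "rx": 0, "ry": 0, "rz": 0, "gripper": -1},
  {"x": 0, "y": 0, "z": -1.4, "rx": 0, "ry": 0, "rz": 0, "gripper": -1},
])

```text
clock: 27.75
eef_pos: [485.2, -130.9, 24.0]
tcp_rot: [3.141, 0.264, 3.047]
contact_force: [0.2, -0.3, -1.8]
opening: 0.223
grasp_force: 119.4
```

```bash
python3 log.py
```

```text
27.75 [-0.309  0.317  2.231  0.17   0.341 -1.939] [ 485.2 -130.9   24. ] [3.141 0.264 3.047] [ 0.2 -0.3 -1.8] [0.05 0.35 0.01] 0.22255620852844354 119.40154910087585
```

>>> servo_tool([
  {"x": 0.5, "y": 0, "z": -0.6, "rx": 0, "ry": 0, "rz": 0, "gripper": -1},
  {"x": 0.5, "y": 0, "z": -0.6, "rx": 0, "ry": 0, "rz": 0, "gripper": -1},
  {"x": 0.5, "y": 0, "z": -0.6, "rx": 0, "ry": 0, "rz": 0, "gripper": -1},
], newtons=20)

```text
clock: 28.05
eef_pos: [485.4, -130.9, 23.7]
tcp_rot: [3.141, 0.264, 3.047]
contact_force: [-5.7, -0.2, 10.0]
opening: 0.217
grasp_force: 121.4
```

```bash
python3 log.py
```

```text
28.05 [-0.309  0.317  2.231  0.17   0.341 -1.939] [ 485.4 -130.9   23.7] [3.141 0.264 3.047] [-5.7 -0.2 10. ] [-0.03  0.64  0.  ] 0.21679096003063564 121.35686874389648
```

>>> servo_tool([
  {"x": 0, "y": 0, "z": 0, "rx": 0, "ry": 0, "rz": 0, "gripper": -0.5},
  {"x": 0, "y": 0, "z": 0, "rx": 0, "ry": 0, "rz": 0, "gripper": 0},
  {"x": 0, "y": 0, "z": 0, "rx": 0, "ry": 0, "rz": 0, "gripper": 1},
  {"x": 0, "y": 0, "z": 0, "rx": 0, "ry": 0, "rz": 0, "gripper": 1},
  {"x": 0, "y": 0, "z": 0, "rx": 0, "ry": 0, "rz": 0, "gripper": 1},
  {"x": -2.5, "y": 0.2, "z": 10, "rx": 0, "ry": 0, "rz": 0, "gripper": 1},
  {"x": -8, "y": 0.7, "z": 30, "rx": 0, "ry": 0, "rz": 0, "gripper": 1},
  {"x": -16, "y": 1.5, "z": 60, "rx": 0, "ry": 0, "rz": 0, "gripper": 1},
  {"x": -27, "y": 2.5, "z": 100, "rx": 0, "ry": 0, "rz": 0, "gripper": 1},
  {"x": -40, "y": 4, "z": 148, "rx": 0, "ry": 0, "rz": 0, "gripper": 1},
])

```text
clock: 29.05
eef_pos: [443.9, -126.6, 172.2]
tcp_rot: [3.141, 0.261, 3.047]
contact_force: [1.5, -0.4, -0.2]
opening: 1.003
grasp_force: 0.0
```

>>> servo_tool([
  {"x": -40, "y": 0, "z": 30, "rx": 0, "ry": 0, "rz": 0, "gripper": 1},
  {"x": -80, "y": 0, "z": 60, "rx": 0, "ry": 0, "rz": 0, "gripper": 1},
  {"x": -100, "y": 0, "z": 80, "rx": 0, "ry": 0, "rz": 0, "gripper": 1},
  {"x": -100, "y": 0, "z": 80, "rx": 0, "ry": 0, "rz": 0, "gripper": 1},
])

```text
clock: 29.45
eef_pos: [344.7, -127.4, 254.5]
tcp_rot: [-3.14, 0.269, 3.047]
contact_force: [0.7, 0.6, -0.1]
opening: 1.001
grasp_force: 0.0
```

```bash
python3 log.py; python3 ck.py; python3 - <<'E'
from h import *
I=r.grab_frame("top"); S=r.grab_frame("side")
a=cv2.resize(I[150:255,130:310],(630,368),interpolation=cv2.INTER_CUBIC)
b=cv2.resize(S[165:215,230:345],None,fx=4,fy=4,interpolation=cv2.INTER_CUBIC)
o=np.zeros((580,640,3),np.uint8); o[:368,:630]=a; o[375:575,:460]=b
cv2.imwrite("pics/end.png",o)
E
```

```text
29.45 [-0.453 -0.322  2.214  0.109  1.    -1.977] [ 344.7 -127.4  254.5] [-3.14   0.269  3.047] [ 0.7  0.6 -0.1] [0.03 0.12 0.02] 1.0014509458578584 0.0
[183 179  23  23 435] [ 8.91595429 -2.3260409  22.        ]
[144 180  24  23 446] [-19.33622894 145.09638738  22.        ]
```

View pics/end.png

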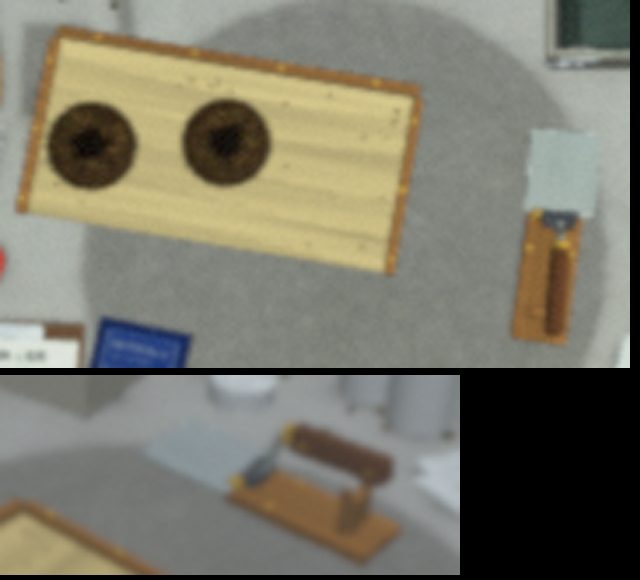

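The cake lies hollow side up at (227,142), in the bare middle of the board. The other cake at (92,144) has not moved, and the turner is back on its rest at (560,240) as it was.

```bash
python3 -c "
from rig import r
print(r.sign_off())"
```

```text
the job is handed in; nothing more can be done
None
```

The cake is turned: it lies flat, hollow side up, within about 10 mm of the board's centre; the other cake has not moved, the turner is back on its rest, and the job was handed in at about 29.5 s.

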